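# Load the milling pallet with brass blanks and close it with the straightedge

### The arm

A 6-joint arm with a two-finger parallel gripper is mounted at the origin on the work surface. World frame = base frame: x ahead of the robot, y to its left, z up, the work surface at z = 0. Lengths are in m, angles in rad, forces in N, time in s.
With the tool pointing down it reaches from about 0.3 to 0.875 m from the base axis. Payload 4.2 kg.
Tool frame: the origin (TCP) lies at the very end of the fingers, on their centre line; the grasp point (between the pads) lies 19 mm behind it; z points along the fingers, x is the direction in which the jaws open and shut, and the axes are right-handed (so a half turn about z gives the same grasp; the last joint's range is limited). The gripper opens to 85 mm and grips with 20 to 120 N. Pads are 22 mm wide; open, the fingers measure 114 mm over their backs; the gripper's body (76 mm by 85 mm) begins 54 mm behind the grasp point. The pads swing forward as they close: fully open they stand 13 mm farther back than shut.
Start: joints at [1.2, 0.32, 1.565, -0, 1.257, -0.02], TCP at [0.198, 0.54, 0.203] pointing down, gripper open.
Joint ranges: [-3.11, 3.11], [-0.84, 2.01], [0.21, 2.61], [-1.34, 4.49], [0.05, 2.63], [-2.56, 2.56]. Speed limits (rad/s): [2.57, 2.57, 3.14, 3.14, 3.14, 3.14].

### API

Orientations are given as a 3x3 rotation matrix whose columns are the frame's x, y, z axes.
In Python, from workcell import arm gives the robot as it stands. The module is installed in compiled form; this text tells all that it offers.
- The arm moves only by the tool servo_tool, never from a script. Its argument "steps" is a list of rows, each a list of 5 numbers: the closure, from 0 (fully open) to 1 (shut), then the shift along the tool's x, y, z in mm, then the turn about the tool's z in rad. In form: [[grip, x, y, z, twist], ...]. A call has 1 to 5 rows; each row shifts and turns the commanded pose from where the row before left it, along the tool's axes as they then stand; what a row does not reach is not made up. A row lasts 1/10 s, in which the tool goes at most 50 mm and 8.59 degrees, less where a joint would pass 70% of its speed; a pose out of reach is approached as far as the arm can. A call with a gripper value outside its range is refused whole. The fingers move at their own pace and stop on an object; "squeeze" is the grip in N (left out, the last holds). Time passes only in rows, so rows that do not move let the fingers close. It gives the time, the measured TCP pose, the force and the opening at its end, in the units of the state.
- arm.observe(): the state, without advancing time (a new reading comes with each control period).
- arm.grab_frame(name): name is "scene" or "top" or "wrist"; returns a dict with "img" (384x512x3 uint8, red, green, blue), "fovy" (degrees; the focal length in pixels is half the picture's height over the tangent of half this angle, whatever the lens; pixels are square), "cx", "cy" (the principal point, pixels), "pose" (4x4, takes a point from camera to world coordinates). Camera axes: x right, y up, looking along -z (the intrinsics and any distortion apply to the point x, -y, -z); pixel columns grow to the right and rows downward; lengths in m; the calibration is good to about 2 mm. A picture is of the moment at which its call begins. There is no depth.
- arm.finish_job(): hands the job in, once; it reports no verdict.
The state is a dict: "time": time; "q": joint angles; "joint_vel": joint speeds; "joint_torque": joint torques, N m; "ee_pos": TCP position; "eef_rot": TCP orientation; "wrist_force": force on the tool from outside, world axes, zero at the start; "torque": the same for the moment, N m; "opening": opening from 0.0 (shut) to 1.0 (fully open).
Only numpy, scipy, OpenCV 4.12 (cv2) and the standard library are available. Lean on these libraries where they do the work, as an engineer would, in place of code of your own. Each camera call takes 0.05 s, during which the arm holds its last target.

### The job

Fill every empty slot of the milling pallet with a spare brass blank of the right length (the length of those already seated, which stay in), and then lay the straightedge flat on the bench, centred and flush along the pallet's open front edge, so that every blank is pushed home and shut in. Put any too short or too long blank from the bench into the offcut tray, where no right-length blank belongs. Leave the blower, the loupe and the watch undisturbed.

Things in the scene. Friction and masses are not known exactly. Their poses are not given: they have to be found in the camera images.
- pallet: Fixed milling pallet, light lands on a dark base, 73 mm (x) x 282 mm (y), 12 mm high; origin under its centre. Six slots along x, 22 mm wide, 63 mm long, 46 mm apart along y, floor at 5 mm, lands and the 10 mm back wall at 12 mm; open at the top and at the front edge, the long face at x = -36.5 mm, towards the robot. Turned by up to 0.2 rad.
- slot0 (a point): Where the centre of a blank seated in slot 0 belongs: mid slot, 14 mm above the bench (9 mm above the slot floor). The slot leaves about 1.5 mm play each way along it and 2 mm each way across it.
- slot1 (a point): Where the centre of a blank seated in slot 1 belongs: mid slot, 14 mm above the bench (9 mm above the slot floor). The slot leaves about 1.5 mm play each way along it and 2 mm each way across it.
- slot2 (a point): Where the centre of a blank seated in slot 2 belongs: mid slot, 14 mm above the bench (9 mm above the slot floor). The slot leaves about 1.5 mm play each way along it and 2 mm each way across it.
- slot3 (a point): Where the centre of a blank seated in slot 3 belongs: mid slot, 14 mm above the bench (9 mm above the slot floor). The slot leaves about 1.5 mm play each way along it and 2 mm each way across it.
- slot4 (a point): Where the centre of a blank seated in slot 4 belongs: mid slot, 14 mm above the bench (9 mm above the slot floor). The slot leaves about 1.5 mm play each way along it and 2 mm each way across it.
- slot5 (a point): Where the centre of a blank seated in slot 5 belongs: mid slot, 14 mm above the bench (9 mm above the slot floor). The slot leaves about 1.5 mm play each way along it and 2 mm each way across it.
- seated0: Brass blank, square bar 18 x 18 mm, 60 mm long; origin at its centre, x axis along its length (either end, any side up is the same). Already in slot 0 at the start, perhaps up to 2 mm proud of the front edge; absent (None) in many starts, and the slot is then empty.
- seated2: Brass blank, square bar 18 x 18 mm, 60 mm long; origin at its centre, x axis along its length (either end, any side up is the same). Already in slot 2 at the start, perhaps up to 2 mm proud of the front edge; absent (None) in many starts, and the slot is then empty.
- seated3: Brass blank, square bar 18 x 18 mm, 60 mm long; origin at its centre, x axis along its length (either end, any side up is the same). Already in slot 3 at the start, perhaps up to 2 mm proud of the front edge; absent (None) in many starts, and the slot is then empty.
- seated5: Brass blank, square bar 18 x 18 mm, 60 mm long; origin at its centre, x axis along its length (either end, any side up is the same). Already in slot 5 at the start, perhaps up to 2 mm proud of the front edge; absent (None) in many starts, and the slot is then empty.
- spare0: Brass blank, square bar 18 x 18 mm, 60 mm long; origin at its centre, x axis along its length (either end, any side up is the same). A spare of the right length, lying on the bench to the robot's right.
- spare1: Brass blank, square bar 18 x 18 mm, 60 mm long; origin at its centre, x axis along its length (either end, any side up is the same). A spare of the right length, lying on the bench to the robot's right.
- spare2: Brass blank, square bar 18 x 18 mm, 60 mm long; origin at its centre, x axis along its length (either end, any side up is the same). A spare of the right length, lying on the bench to the robot's right.
- spare3: Brass blank, square bar 18 x 18 mm, 60 mm long; origin at its centre, x axis along its length (either end, any side up is the same). A spare of the right length, lying on the bench to the robot's right.
- spare4: Brass blank, square bar 18 x 18 mm, 60 mm long; origin at its centre, x axis along its length (either end, any side up is the same). A spare of the right length, lying on the bench to the robot's right.
- short0: Brass blank, square bar 18 x 18 mm, 46 mm long; origin at its centre, x axis along its length (either end, any side up is the same). Too short; lies among the spares; may be absent (None).
- short1: Brass blank, square bar 18 x 18 mm, 46 mm long; origin at its centre, x axis along its length (either end, any side up is the same). Too short; lies among the spares; may be absent (None).
- long: Brass blank, square bar 18 x 18 mm, 74 mm long; origin at its centre, x axis along its length (either end, any side up is the same). Too long; lies among the spares; may be absent (None).
- straightedge: Steel straightedge lying on the bench: flat bar 54 mm (x) x 290 mm (y) x 12 mm with two straight long edges at x = -27 and +27 mm (either may be used), and on its top, along the middle, a grip rail 10 mm thick (x), 110 mm long (y), from 12 to 36 mm height. Flush with the pallet, its origin is 27 mm in front of the pallet's front edge. Origin under its centre; about 0.45 kg.
- tray: Fixed grey plastic offcut tray, open at the top, 190 mm (x) x 115 mm (y), 18 mm high, wall 4 mm, floor about 4 mm; origin under its centre.
- blower: Bystander: blue dust blower bulb standing in a yellow ring, 68 mm across, 100 mm high; origin under its centre.
- loupe: Bystander: black eye loupe, 38 mm across, 32 mm high; origin under its centre.
- watch: Bystander: watch movement in a round black holder, 52 mm across, 21 mm high; origin under its centre.
There are look-alikes about, which are no part of the job. Leave any black or blue look-alike of the short0 alone.

How it is judged:
On the way, in this order (a step that is already met when the one before it is completed fails the run):
1. every slot holds a right-length blank (distance between any of seated0, spare0, spare1, spare2, spare3, spare4 and slot0 below 0.0065 m and distance between any of spare0, spare1, spare2, spare3, spare4 and slot1 below 0.0065 m and distance between any of seated2, spare0, spare1, spare2, spare3, spare4 and slot2 below 0.0065 m and distance between any of seated3, spare0, spare1, spare2, spare3, spare4 and slot3 below 0.0065 m and distance between any of spare0, spare1, spare2, spare3, spare4 and slot4 below 0.0065 m and distance between any of seated5, spare0, spare1, spare2, spare3, spare4 and slot5 below 0.0065 m), for 0.2 s.
2. the straightedge lies flush along the pallet's front edge (x of straightedge in the frame of pallet between -0.0655 and -0.0605 m and y of straightedge in the frame of pallet between -0.015 and 0.015 m and angle between the y axis of straightedge and the y axis of pallet, either way round below 0.012 rad and height (world z) of straightedge below 0.004 m), for 0.2 s.
At the end, for the whole second after the job is handed in: Each slot holds a 60 mm blank within 4.5 mm of its seat; the straightedge lies flat along the pallet's front edge: gap under 2 mm, parallel within 0.012 rad, centred within 15 mm; every short or long blank lies in the offcut tray and no 60 mm blank does; all at rest (all of step 2 and distance between any of seated0, spare0, spare1, spare2, spare3, spare4 and slot0 below 0.0045 m and distance between any of spare0, spare1, spare2, spare3, spare4 and slot1 below 0.0045 m and distance between any of seated2, spare0, spare1, spare2, spare3, spare4 and slot2 below 0.0045 m and distance between any of seated3, spare0, spare1, spare2, spare3, spare4 and slot3 below 0.0045 m and distance between any of spare0, spare1, spare2, spare3, spare4 and slot4 below 0.0045 m and distance between any of seated5, spare0, spare1, spare2, spare3, spare4 and slot5 below 0.0045 m and x of short0 in the frame of tray between -0.092 and 0.092 m and y of short0 in the frame of tray between -0.055 and 0.055 m and height (world z) of each of short0, short1, long below 0.035 m and x of short1 in the frame of tray between -0.092 and 0.092 m and y of short1 in the frame of tray between -0.055 and 0.055 m and x of long in the frame of tray between -0.092 and 0.092 m and y of long in the frame of tray between -0.055 and 0.055 m and not (x of spare0 in the frame of tray between -0.092 and 0.092 m and y of spare0 in the frame of tray between -0.055 and 0.055 m and height (world z) of spare0 below 0.035 m) and not (x of spare1 in the frame of tray between -0.092 and 0.092 m and y of spare1 in the frame of tray between -0.055 and 0.055 m and height (world z) of spare1 below 0.035 m) and not (x of spare2 in the frame of tray between -0.092 and 0.092 m and y of spare2 in the frame of tray between -0.055 and 0.055 m and height (world z) of spare2 below 0.035 m) and not (x of spare3 in the frame of tray between -0.092 and 0.092 m and y of spare3 in the frame of tray between -0.055 and 0.055 m and height (world z) of spare3 below 0.035 m) and not (x of spare4 in the frame of tray between -0.092 and 0.092 m and y of spare4 in the frame of tray between -0.055 and 0.055 m and height (world z) of spare4 below 0.035 m) and linear speed of each of spare0, spare1, spare2, spare3, spare4, short0, short1, long, straightedge below 0.01 m/s); the robot touches nothing.
It fails at once if a bystander (blower, loupe, watch) is moved more than 30 mm (distance of any of blower, loupe, watch from where it was at the start of the episode above 0.03 m).
It fails at once if a blank already seated at the start is taken out of its slot (distance of any of seated0, seated2, seated3, seated5 from where it was at the start of the episode above 0.03 m).
Of seated0, seated2, seated3, seated5 only 1 to 2 are there at a start; the rules pass over those that are not, and their reading is None.
Of short0, short1, long only 2 to 3 are there at a start; the rules pass over those that are not, and their reading is None.
At some moment in a run one of straightedge, spare0, spare1, spare2, spare3, spare4 may be knocked a few centimetres aside while the robot is not near it.
Once in a run the grip may slacken for a moment while it holds something.
It also fails if it takes over 210 s, if anything falls off the work surface, if the arm or the gripper's body presses on something with over 40 N, if the wrist force passes 120 N, or if a joint passes its speed limit or range.

## Working session

There is one attempt and no reset: what is moved stays moved. The work goes in short steps, Python scripts to look and compute and a tool call to move; the robot and the scene stay as the last step left them, time stands still between calls to the robot, and variables do not carry over. Pictures are saved under pics/ and viewed, and the job is handed in when it is done.

Besides the shell and the picture viewer there is one more tool, called after "Call:" as name(argument=value, ...) on one line, values as JSON. servo_tool: Moves the arm, as the interface text tells. Its arguments: {"type":"object","properties":{"steps":{"type":"array","items":{"type":"array","items":{"type":"number"}}},"squeeze":{"type":"number"}},"required":["steps"]}

```bash
mkdir -p pics; ls; cat > h.py <<'E'
import numpy as np, cv2
from workcell import arm
def grab(name,fn=None):
    f=arm.grab_frame(name)
    if fn: cv2.imwrite('pics/'+fn,cv2.cvtColor(f['img'],cv2.COLOR_RGB2BGR))
    return f
def foc(f): return f['img'].shape[0]/2/np.tan(np.radians(f['fovy'])/2)
def px2w(f,u,v,z):
    F=foc(f); P=np.array(f['pose'])
    d=P[:3,:3]@np.array([(u-f['cx'])/F,-(v-f['cy'])/F,-1.]); o=P[:3,3]
    return o+d*(z-o[2])/d[2]
def w2px(f,p):
    P=np.array(f['pose']);c=P[:3,:3].T@(np.array(p)-P[:3,3]);F=foc(f)
    return np.array([f['cx']+F*c[0]/-c[2],f['cy']-F*c[1]/-c[2]])
E
python3 - <<'E'
from h import *
for n in ['top','scene','wrist']:
    f=grab(n,n+'0.png'); print(n,f['fovy'],f['cx'],f['cy'],[k for k in f]);print(np.round(f['pose'],3))
s=arm.observe();print({k:np.round(v,3).tolist() for k,v in s.items()})
E
```

```text
pics
top 45.45859595905419 250.24742895638704 188.109199217136 ['img', 'fovy', 'cx', 'cy', 'pose']
[[-0.02   0.989 -0.15   0.382]
 [-1.    -0.017  0.022 -0.052]
 [ 0.019  0.15   0.988  1.368]
 [ 0.     0.     0.     1.   ]]
scene 53.673573952808376 255.97617173657872 191.91536628530946 ['img', 'fovy', 'cx', 'cy', 'pose']
[[ 0.597 -0.672  0.438  1.046]
 [ 0.802  0.49  -0.341 -0.422]
 [ 0.015  0.555  0.832  0.946]
 [ 0.     0.     0.     1.   ]]
wrist 59.90042496137875 255.33968398107532 193.79693180168184 ['img', 'fovy', 'cx', 'cy', 'pose']
[[ 0.343 -0.902 -0.26   0.132]
 [ 0.939  0.33   0.096  0.563]
 [-0.001 -0.278  0.961  0.373]
 [ 0.     0.     0.     1.   ]]
{'time': 0.15, 'q': [1.2, 0.32, 1.565, -0.0, 1.257, -0.02], 'joint_vel': [-0.0, -0.002, -0.005, -0.002, -0.001, -0.002], 'joint_torque': [0.0, -41.585, -23.435, 0.0, 0.006, 0.0], 'ee_pos': [0.197, 0.54, 0.203], 'eef_rot': [[0.344, 0.939, -0.0], [0.939, -0.344, -0.001], [-0.001, -0.0, -1.0]], 'wrist_force': [-0.137, -0.272, -0.437], 'torque': [0.01, -0.017, -0.067], 'opening': 0.995}
```

View pics/top0.png

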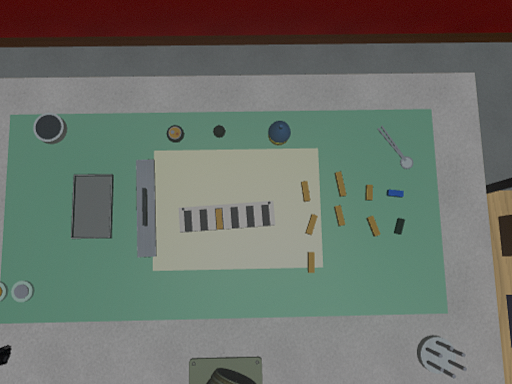

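View pics/scene0.png

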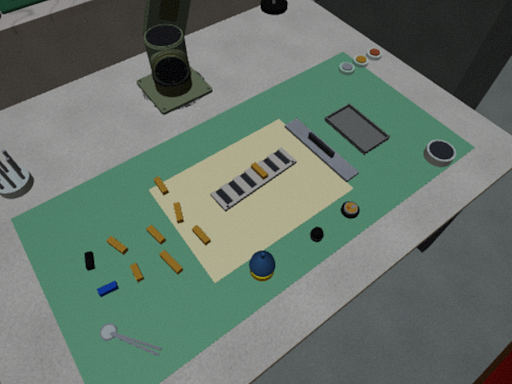

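View pics/wrist0.png

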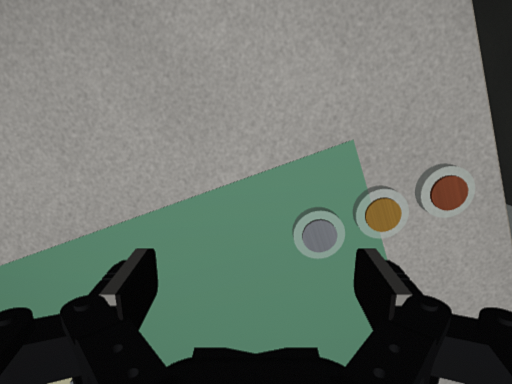

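```bash
cat > det.py <<'E'
from h import *
def rects(img,lo,hi,amin=20):
    hsv=cv2.cvtColor(img,cv2.COLOR_RGB2HSV); m=cv2.inRange(hsv,lo,hi)
    cs,_=cv2.findContours(m,cv2.RETR_EXTERNAL,cv2.CHAIN_APPROX_NONE)
    return [cv2.minAreaRect(c) for c in cs if cv2.contourArea(c)>amin],m
def brass(f,z=0.018,amin=20,up=4):
    img=cv2.resize(f['img'],None,fx=up,fy=up,interpolation=cv2.INTER_CUBIC)
    rs,m=rects(img,(10,120,70),(28,255,255),amin*up*up)
    out=[]
    for r in rs:
        b=(cv2.boxPoints(r)+0.5)/up-0.5
        w=np.array([px2w(f,u,v,z)[:2] for u,v in b])
        c=w.mean(0); e1=w[1]-w[0]; e2=w[2]-w[1]
        if np.linalg.norm(e1)<np.linalg.norm(e2): e1,e2=e2,e1
        a=np.arctan2(e1[1],e1[0]); a=(a+np.pi/2)%np.pi-np.pi/2
        out.append((c,a,np.linalg.norm(e1),np.linalg.norm(e2),b.mean(0)))
    return out
E
python3 - <<'E'
from det import *
f=grab('top')
im=cv2.resize(f['img'][100:280,60:460],None,fx=2,fy=2,interpolation=cv2.INTER_CUBIC)
cv2.imwrite('pics/topz.png',im[:,:,::-1])
for c,a,l,w,p in sorted(brass(f),key=lambda t:t[4][0]): print(np.round(c,4),'a %.3f L %.1f W %.1f'%(a,l*1e3,w*1e3),np.round(p))
f=grab('scene')
print('scene')
for c,a,l,w,p in sorted(brass(f),key=lambda t:-t[4][0]): print(np.round(c,4),'a %.3f L %.1f W %.1f'%(a,l*1e3,w*1e3),np.round(p))
E
```

```text
[0.7617 0.1437] a 1.462 L 28.8 W 28.6 [174. 132.]
[0.4979 0.0126] a 0.063 L 58.4 W 16.8 [219. 219.]
[ 0.576  -0.2458] a 0.115 L 57.7 W 16.7 [305. 191.]
[ 0.3662 -0.2539] a -0.041 L 55.4 W 16.1 [311. 262.]
[ 0.4772 -0.2596] a -0.351 L 57.5 W 16.8 [311. 224.]
[ 0.5017 -0.3442] a 0.186 L 57.3 W 18.3 [339. 215.]
[ 0.5962 -0.3516] a 0.167 L 72.5 W 17.9 [340. 184.]
[ 0.5692 -0.4372] a -0.058 L 44.6 W 17.3 [369. 192.]
[ 0.4688 -0.4434] a 0.326 L 57.3 W 18.5 [373. 226.]
scene
[0.2994 0.6548] a -0.983 L 39.7 W 37.3 [361.  59.]
[0.7597 0.1484] a -1.413 L 33.7 W 31.7 [351. 207.]
[ 0.7731 -0.185 ] a 0.890 L 57.4 W 23.6 [261. 276.]
[0.4969 0.0128] a 0.060 L 64.8 W 24.1 [259. 170.]
[ 0.5801 -0.2465] a 0.085 L 64.5 W 20.6 [201. 234.]
[ 0.48   -0.2601] a -0.342 L 63.7 W 17.9 [178. 211.]
[ 0.5993 -0.3522] a 0.172 L 76.9 W 19.7 [170. 261.]
[ 0.3709 -0.2552] a -0.040 L 68.5 W 19.7 [161. 185.]
[ 0.5042 -0.3452] a 0.174 L 62.8 W 19.8 [155. 233.]
[ 0.572  -0.4368] a -0.076 L 47.2 W 18.0 [136. 271.]
[ 0.4714 -0.4444] a 0.325 L 62.9 W 19.9 [116. 244.]
```

View pics/topz.png

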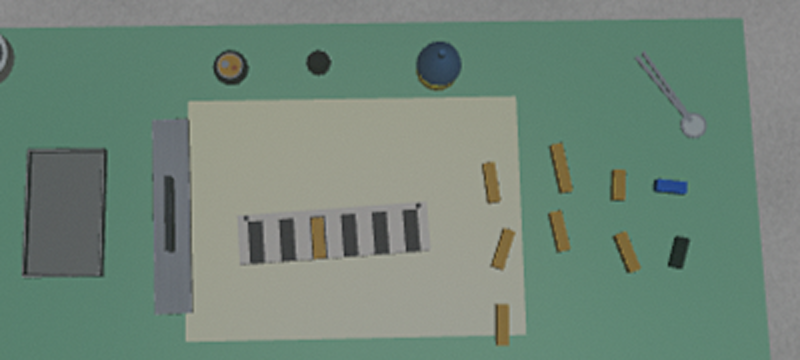

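```bash
cat > plan.py <<'E'
import sys
from h import *
def cur():
    s=arm.observe();R=np.array(s['eef_rot']);return np.array(s['ee_pos']),np.arctan2(R[1,0],R[0,0]),R
def plan(wps,grip,vmax=45,wmax=0.14,start=None,perdec=0):
    """wps: list of (x,y,z,theta)(m); print rows grouped by 5; rounding carried over"""
    p,th,_=cur() if start is None else start
    p=p*1e3; rows=[]
    for x,y,z,t in wps:
        T=np.array([x,y,z])*1e3
        d=T-p; dt=(t-th)
        n=max(int(np.ceil(np.linalg.norm(d)/vmax)),int(np.ceil(abs(dt)/wmax)),1)
        for i in range(n):
            k=n-i; s=(T-p)/k; w=(t-th)/k
            c,sn=np.cos(th),np.sin(th)
            a=np.array([s[0]*c+s[1]*sn, s[0]*sn-s[1]*c, -s[2]]); a=np.round(a,perdec if i<n-1 else 1); w=-round(w,2 if i<n-1 else 3)
            rows.append([grip,*a.tolist(),round(w,3)])
            p=p+np.array([a[0]*c+a[1]*sn,a[0]*sn-a[1]*c,-a[2]]); th-=w
    for i in range(0,len(rows),5): print('['+','.join('[%g,%g,%g,%g,%g]'%tuple(r) for r in rows[i:i+5])+']')
E
python3 - <<'E'
from plan import *
print(cur()[1])
plan([(0.50,0.0,0.25,-1.5)],0.5)
E
```

```text
1.2199844399778739
[[0.5,-20,23,-2,0.14],[0.5,-17,26,-2,0.14],[0.5,-13,28,-2,0.14],[0.5,-9,30,-2,0.14],[0.5,-5,31,-2,0.13]]
[[0.5,-1,31,-2,0.14],[0.5,4,31,-3,0.13],[0.5,8,30,-2,0.14],[0.5,12,29,-3,0.13],[0.5,15,27,-2,0.14]]
[[0.5,19,24,-3,0.13],[0.5,22,22,-2,0.14],[0.5,25,18,-3,0.13],[0.5,27,15,-2,0.14],[0.5,29,11,-3,0.13]]
[[0.5,30,7,-2,0.14],[0.5,31,3,-3,0.13],[0.5,31,-1,-2,0.14],[0.5,30,-5,-3,0.13],[0.5,28.9,-9,-2.1,0.14]]
```

Call:
servo_tool(steps=[[0.5,-20,23,-2,0.14],[0.5,-17,26,-2,0.14],[0.5,-13,28,-2,0.14],[0.5,-9,30,-2,0.14],[0.5,-5,31,-2,0.13]])

```text
time: 0.75
ee_pos: [0.2729, 0.403, 0.2132]
eef_rot: [[0.865, 0.501, 0.0], [0.501, -0.865, -0.0], [0.0, 0.0, -1.0]]
wrist_force: [1.3, -0.8, -0.4]
opening: 0.501
```

Call:
servo_tool(steps=[[0.5,-1,31,-2,0.14],[0.5,4,31,-3,0.13],[0.5,8,30,-2,0.14],[0.5,12,29,-3,0.13],[0.5,15,27,-2,0.14]])

```text
time: 1.25
ee_pos: [0.3488, 0.2671, 0.2254]
eef_rot: [[0.988, -0.155, 0.0], [-0.155, -0.988, 0.0], [0.0, -0.0, -1.0]]
wrist_force: [0.6, 0.5, 0.1]
opening: 0.501
```

Call:
servo_tool(steps=[[0.5,19,24,-3,0.13],[0.5,22,22,-2,0.14],[0.5,25,18,-3,0.13],[0.5,27,15,-2,0.14],[0.5,29,11,-3,0.13]])

```text
time: 1.75
ee_pos: [0.4249, 0.1328, 0.2383]
eef_rot: [[0.678, -0.735, -0.0], [-0.735, -0.678, 0.0], [-0.0, -0.0, -1.0]]
wrist_force: [-0.3, -0.3, 0.9]
opening: 0.503
```

Call:
servo_tool(steps=[[0.5,30,7,-2,0.14],[0.5,31,3,-3,0.13],[0.5,31,-1,-2,0.14],[0.5,30,-5,-3,0.13],[0.5,29,-9,-2,0.14]])

```text
time: 2.25
ee_pos: [0.5006, -0.0011, 0.2504]
eef_rot: [[0.065, -0.998, 0.0], [-0.998, -0.065, 0.0], [-0.0, -0.0, -1.0]]
wrist_force: [1.0, -0.1, 0.2]
opening: 0.498
```

Call:
servo_tool(steps=[[0.5,0,0,0,0]])

```text
time: 2.35
ee_pos: [0.5017, -0.0025, 0.2501]
eef_rot: [[0.066, -0.998, 0.001], [-0.998, -0.066, -0.001], [0.001, -0.001, -1.0]]
wrist_force: [0.1, 0.9, -0.4]
opening: 0.497
```

```bash
python3 - <<'E'
from plan import *
f=grab('wrist','w1.png'); print(cur()[:2]); print(np.round(f['pose'],4))
print(f['cx'],f['cy'],f['fovy'])
E
```

```text
(array([ 0.5005436 , -0.00099977,  0.24991268]), np.float64(-1.5017679950710974))
[[ 0.066   0.9592  0.275   0.5727]
 [-0.9978  0.0631  0.0192  0.0014]
 [ 0.0011 -0.2757  0.9612  0.4202]
 [ 0.      0.      0.      1.    ]]
255.33968398107532 193.79693180168184 59.90042496137875
```

View pics/w1.png

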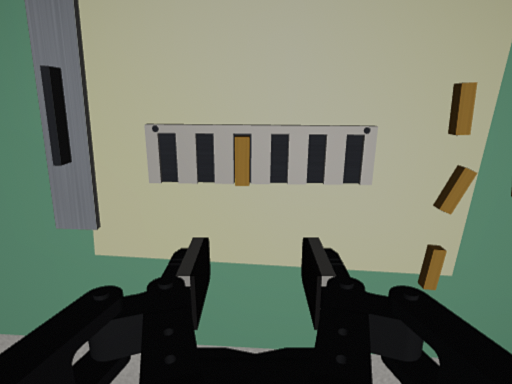

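```bash
python3 - <<'E'
from plan import *
f=grab('wrist')
up=4
img=cv2.resize(f['img'],None,fx=up,fy=up,interpolation=cv2.INTER_CUBIC)
hsv=cv2.cvtColor(img,cv2.COLOR_RGB2HSV)
for (u,v) in [(190,160),(190,220),(168,160),(60,180),(243,160),(228,160)]: print((u,v),f['img'][v,u],hsv[v*up,u*up])
m=cv2.inRange(hsv,(0,0,110),(180,25,255)); m[:110*up]=0;m[195*up:]=0;m[:,:120*up]=0;m[:,400*up:]=0
cs,_=cv2.findContours(m,cv2.RETR_EXTERNAL,cv2.CHAIN_APPROX_NONE)
print([cv2.contourArea(c)/16 for c in cs if cv2.contourArea(c)>500])
pts=np.vstack([c for c in cs if cv2.contourArea(c)>500])
h=cv2.convexHull(pts); q=cv2.approxPolyDP(h,0.01*cv2.arcLength(h,True),True)[:,0]
q=(q+.5)/up-.5; print(q)
W=np.array([px2w(f,u,v,0.012)[:2] for u,v in q]); print(np.round(W,4)); print(np.linalg.norm(W-np.roll(W,-1,0),axis=1))
print('c',W.mean(0))
cv2.imwrite('pics/m1.png',cv2.resize(m,(800,600)))
# dark slots
d=cv2.inRange(hsv,(0,0,0),(180,255,85)); d[:128*up]=0;d[190*up:]=0;d[:,140*up:][:, :0]=0
cs,_=cv2.findContours(d,cv2.RETR_EXTERNAL,cv2.CHAIN_APPROX_NONE)
for c in cs:
    if cv2.contourArea(c)>300*16:
        r=cv2.minAreaRect(c); b=(cv2.boxPoints(r)+.5)/up-.5
        w=np.array([px2w(f,u,v,0.012)[:2] for u,v in b]); print(np.round(r[0],1),np.round(w.mean(0),4),np.round(np.linalg.norm(w-np.roll(w,-1,0),axis=1),4)[:2])
for o in brass(f) if 0 else []: pass
from det import brass
for c,a,l,w,p in sorted(brass(f,amin=100),key=lambda t:t[4][0]): print(np.round(c,4),'a %.3f L %.1f W %.1f'%(a,l*1e3,w*1e3),np.round(p))
E
```

```text
(190, 160) [153 150 145] [ 19  13 153]
(190, 220) [175 174 145] [ 29  42 175]
(168, 160) [35 37 40] [110  38  40]
(60, 180) [107 110 116] [107  20 116]
(243, 160) [135 104  46] [ 19 168 135]
(228, 160) [156 153 148] [ 19  13 156]
[7956.625]
[[145.625 122.875]
 [378.625 125.125]
 [373.125 183.125]
 [150.875 181.375]]
[[ 0.5337  0.1325]
 [ 0.5505 -0.147 ]
 [ 0.4787 -0.1524]
 [ 0.4616  0.1274]]
[0.27999475 0.07192387 0.28039504 0.07232007]
c [ 0.50613724 -0.00988524]
[1421.7  633.1] [ 0.5084 -0.1248] [0.0615 0.0217]
[1273.   631.4] [ 0.5058 -0.079 ] [0.0612 0.0215]
[1124.3  629.5] [ 0.5032 -0.0331] [0.0606 0.0214]
[826.7 625.9] [0.4979 0.0586] [0.0215 0.061 ]
[677.1 624.4] [0.4952 0.1047] [0.0215 0.0617]
[247.1 581.1] [0.4997 0.2358] [0.0245 0.0451]
[0.4976 0.0129] a 0.065 L 60.1 W 17.9 [243. 160.]
[ 0.3678 -0.2534] a -0.036 L 62.0 W 18.0 [436. 269.]
[ 0.4779 -0.259 ] a -0.355 L 60.4 W 17.8 [459. 190.]
[ 0.5769 -0.2455] a 0.108 L 61.3 W 18.0 [468. 108.]
```

View pics/m1.png

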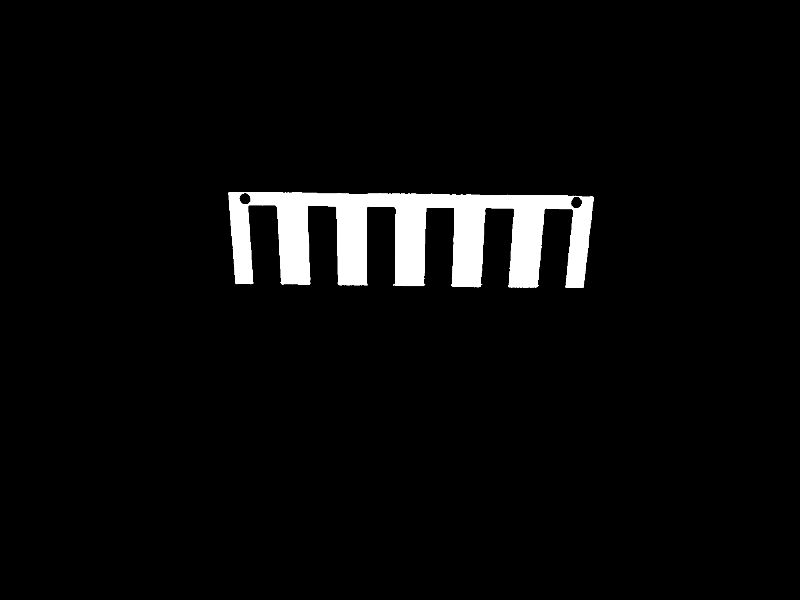

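```bash
python3 - <<'E'
from plan import *
plan([(0.577,-0.2455,0.13,-1.463)],0.5)
E
```

```text
[[0.5,36,-9,17,-0.01],[0.5,36,-8,17,-0],[0.5,36,-8,17,-0.01],[0.5,36,-8,17,-0],[0.5,36,-8,17,-0.01]]
[[0.5,36,-7,17,-0],[0.5,35.2,-7.2,17.9,-0.007]]
```

Call:
servo_tool(steps=[[0.5,36,-9,17,-0.01],[0.5,36,-8,17,0],[0.5,36,-8,17,-0.01],[0.5,36,-8,17,0],[0.5,36,-8,17,-0.01]])

```text
time: 2.95
ee_pos: [0.5559, -0.1757, 0.1646]
eef_rot: [[0.104, -0.995, -0.0], [-0.995, -0.104, 0.001], [-0.001, 0.0, -1.0]]
wrist_force: [0.4, -0.4, -0.0]
opening: 0.5
```

Call:
servo_tool(steps=[[0.5,36,-7,17,0],[0.5,35,-7,18,-0.01],[0.5,0,0,0,0]], squeeze=60)

```text
time: 3.25
ee_pos: [0.5763, -0.2468, 0.1269]
eef_rot: [[0.11, -0.994, -0.004], [-0.994, -0.11, 0.001], [-0.002, 0.004, -1.0]]
wrist_force: [-0.3, 0.1, -0.4]
opening: 0.497
```

```bash
cat > look.py <<'E'
import sys
from plan import *
from det import brass
f=grab('wrist',sys.argv[1]); p,th,_=cur(); print('tcp',np.round(p,4),'th %.3f'%th)
for c,a,l,w,q in sorted(brass(f,amin=100),key=lambda t:np.linalg.norm(t[0]-p[:2])): print(np.round(c,4),'a %.3f th %.3f L %.1f W %.1f'%(a,a-np.pi/2,l*1e3,w*1e3),np.round(q))
E
python3 look.py w2.png
```

```text
tcp [ 0.5763 -0.2451  0.1283] th -1.460
[ 0.5776 -0.2464] a 0.100 th -1.470 L 59.7 W 17.0 [254. 181.]
[ 0.4788 -0.2602] a -0.354 th -1.924 L 61.1 W 17.8 [257. 283.]
[ 0.5976 -0.3519] a 0.169 th -1.402 L 74.6 W 17.7 [379. 171.]
[ 0.5129 -0.3425] a 0.173 th -1.398 L 40.7 W 17.5 [350. 260.]
[ 0.5705 -0.4368] a -0.083 th -1.654 L 47.7 W 18.0 [467. 212.]
[ 0.4837 -0.4387] a 0.323 th -1.248 L 33.4 W 17.8 [443. 298.]
```

View pics/w2.png

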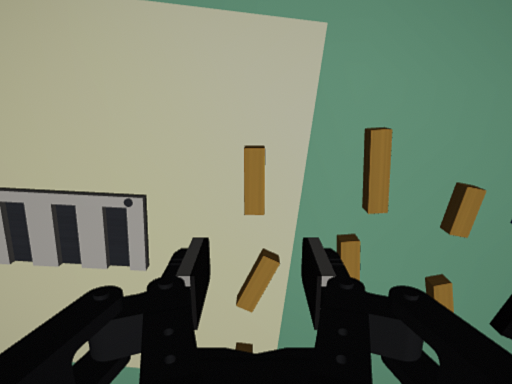

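Call:
servo_tool(steps=[[0.5,1,-1,40,0.005],[0.5,0,0,40,0],[0.5,0,0,41,0],[0.5,0,0,0,0]])

```text
time: 3.7
ee_pos: [0.5739, -0.2421, 0.0048]
eef_rot: [[0.108, -0.994, -0.01], [-0.994, -0.108, 0.005], [-0.006, 0.01, -1.0]]
wrist_force: [-0.3, 0.3, -0.4]
opening: 0.498
```

Call:
servo_tool(steps=[[0.95,0,0,0,0],[0.95,0,0,0,0],[0.95,0,0,0,0],[0.95,0,0,0,0]], squeeze=60)

```text
time: 4.1
ee_pos: [0.5791, -0.2463, 0.0112]
eef_rot: [[0.106, -0.994, 0.003], [-0.994, -0.106, -0.001], [0.002, -0.003, -1.0]]
wrist_force: [0.5, 0.1, -0.1]
opening: 0.046
```

Call:
servo_tool(steps=[[0.95,0,0,-20,0],[0.95,0,0,-25,0],[0.95,0,0,0,0]])

```text
time: 4.4
ee_pos: [0.5808, -0.2473, 0.0585]
eef_rot: [[0.105, -0.994, 0.008], [-0.994, -0.105, -0.003], [0.004, -0.007, -1.0]]
wrist_force: [0.2, -0.6, -0.6]
opening: 0.053
```

```bash
python3 look.py w3.png; python3 - <<'E'
from plan import *
C=np.array([0.5061,-0.0099]);ya=0.060
R=np.array([[np.cos(ya),-np.sin(ya)],[np.sin(ya),np.cos(ya)]])
for k in range(6): print(k,np.round(C+R@[-0.0065,(k-2.5)*.046],4))
E
```

```text
tcp [ 0.5796 -0.2467  0.0566] th -1.465
[ 0.5776 -0.2462] a 0.114 th -1.457 L 59.3 W 17.3 [252. 212.]
[ 0.4828 -0.2617] a -0.348 th -1.919 L 36.2 W 17.7 [259. 335.]
[ 0.5975 -0.3516] a 0.158 th -1.413 L 74.8 W 17.7 [413. 199.]
[ 0.5272 -0.3403] a -1.467 th -3.038 L 16.4 W 12.1 [375. 293.]
[ 0.4847 -0.3474] a 1.033 th -0.538 L 26.7 W 8.7 [372. 343.]
[ 0.5589 -0.4273] a 0.311 th -1.260 L 23.1 W 8.2 [506. 264.]
[ 0.4891 -0.4367] a 0.314 th -1.257 L 23.6 W 17.9 [489. 348.]
0 [ 0.5065 -0.1251]
1 [ 0.5037 -0.0792]
2 [ 0.501  -0.0332]
3 [0.4982 0.0127]
4 [0.4955 0.0586]
5 [0.4927 0.1045]
```

View pics/w3.png

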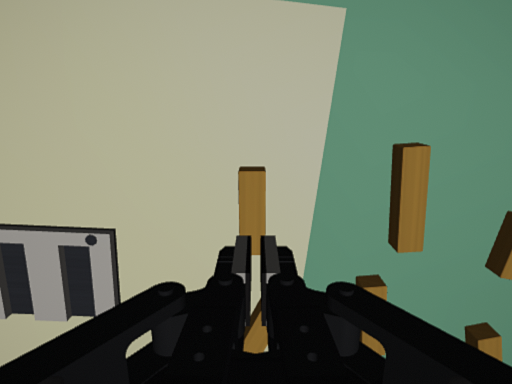

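Call:
servo_tool(steps=[[0.65,0,0,0,0],[0.65,0,1,0,0],[0.65,0,1,25,0],[0.65,0,0,25,0],[0.65,0,0,0,0]])

```text
time: 4.95
ee_pos: [0.5727, -0.2448, 0.0]
eef_rot: [[0.106, -0.994, -0.008], [-0.994, -0.106, 0.004], [-0.005, 0.008, -1.0]]
wrist_force: [-0.3, 0.9, 0.0]
opening: 0.349
```

```bash
cat > look.py <<'E'
import sys
from plan import *
from det import brass
P=[];T=[];O=[];W=[]
for i in range(6):
    s=arm.observe();R=np.array(s['eef_rot']);P.append(s['ee_pos']);T.append(np.arctan2(R[1,0],R[0,0]));O.append(s['opening']);W.append(s['wrist_force'])
    f=grab('wrist',sys.argv[1])
p=np.mean(P,0); th=np.mean(T)
print('tcp',np.round(p,4),'sd',np.round(np.std(P,0),4),'th %.3f'%th,'open %.3f'%np.mean(O),'F',np.round(np.mean(W,0),1),'t',arm.observe()['time'])
for c,a,l,w,q in sorted(brass(f,amin=100),key=lambda t:np.linalg.norm(t[0]-p[:2])): print(np.round(c,4),'a %.3f th %.3f L %.1f W %.1f'%(a,a-np.pi/2,l*1e3,w*1e3),np.round(q))
E
python3 look.py w4.png
```

```text
tcp [ 0.5755 -0.246   0.0034] sd [0.0015 0.0007 0.0019] th -1.465 open 0.352 F [-0.   0.1  0.1] t 5.25
[ 0.5775 -0.2463] a 0.089 th -1.481 L 59.2 W 17.3 [253. 239.]
[ 0.5975 -0.352 ] a 0.168 th -1.403 L 75.4 W 17.8 [465. 221.]
[ 0.5216 -0.3421] a 0.950 th -0.621 L 20.2 W 5.5 [411. 348.]
```

View pics/w4.png

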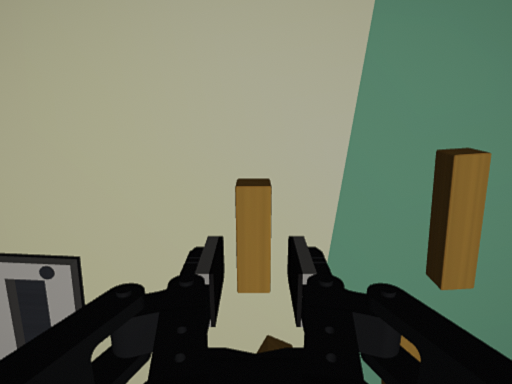

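Call:
servo_tool(steps=[[0.95,0,0,0,0],[0.95,0,0,0,0],[0.95,0,0,0,0],[0.95,0,0,0,0]], squeeze=60)

```text
time: 5.65
ee_pos: [0.5761, -0.2462, 0.0043]
eef_rot: [[0.106, -0.994, 0.0], [-0.994, -0.106, 0.0], [0.0, -0.0, -1.0]]
wrist_force: [-0.1, -0.3, 0.4]
opening: 0.052
```

Call:
servo_tool(steps=[[0.95,0,0,-20,0],[0.95,0,0,-25,0],[0.95,0,0,0,0]])

```text
time: 5.95
ee_pos: [0.5785, -0.2473, 0.0525]
eef_rot: [[0.106, -0.994, 0.006], [-0.994, -0.106, -0.003], [0.003, -0.006, -1.0]]
wrist_force: [0.9, -0.6, 0.9]
opening: 0.051
```

```bash
python3 look.py w5.png
```

```text
tcp [ 0.5763 -0.2463  0.0496] sd [0.0012 0.0005 0.0016] th -1.465 open 0.051 F [-0.1 -0.2  0.1] t 6.25
[ 0.5775 -0.2463] a 0.117 th -1.453 L 59.2 W 17.2 [255. 209.]
[ 0.481  -0.2606] a -0.350 th -1.921 L 29.8 W 17.0 [261. 340.]
[ 0.5258 -0.3401] a -1.464 th -3.035 L 17.5 W 14.8 [383. 296.]
[ 0.5976 -0.3518] a 0.161 th -1.410 L 74.9 W 17.8 [426. 195.]
[ 0.4841 -0.3449] a 1.012 th -0.559 L 20.3 W 8.3 [377. 347.]
[ 0.4883 -0.4351] a 0.317 th -1.254 L 23.5 W 14.5 [501. 353.]
```

View pics/w5.png

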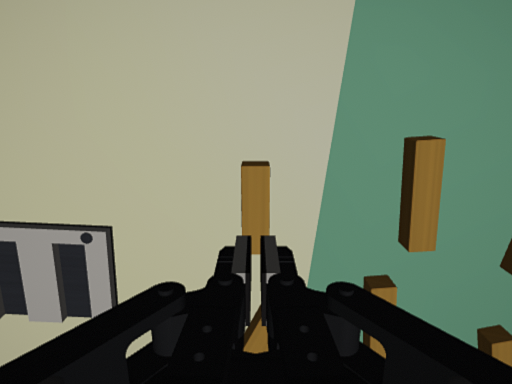

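```bash
python3 - <<'E'
from plan import *
s=arm.observe()
for n in ['scene','top']:
    f=grab(n); u,v=w2px(f,s['ee_pos']); print(n,u,v)
    x0=int(max(0,u-50));y0=int(max(0,v-45))
    im=cv2.resize(f['img'][y0:y0+75,x0:x0+100],None,fx=8,fy=8,interpolation=cv2.INTER_CUBIC).copy()
    cv2.circle(im,(int((u-x0+.5)*8),int((v-y0+.5)*8)),4,(255,0,0),1)
    cv2.imwrite('pics/z_%s.png'%n,im[:,:,::-1])
E
```

```text
scene 198.7488603175113 227.69471927346092
top 306.54790813848115 189.57293314045674
```

View pics/z_scene.png

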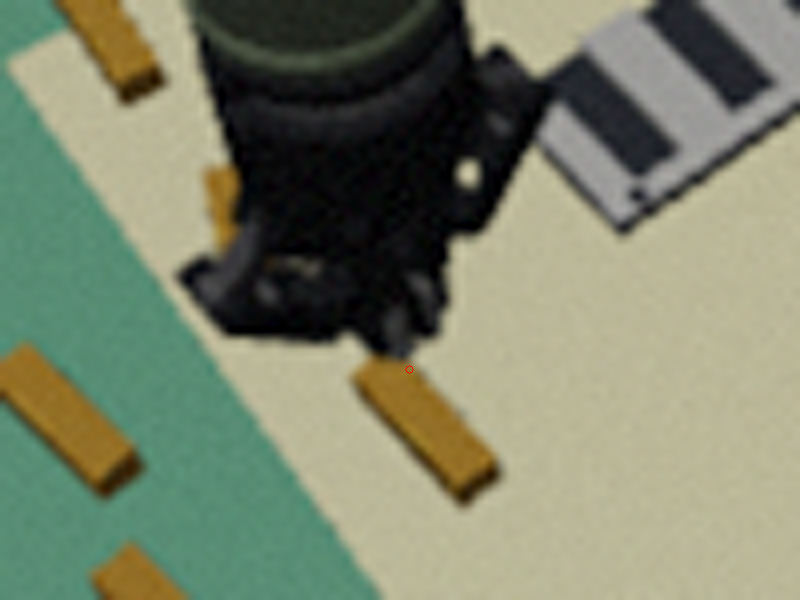

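Call:
servo_tool(steps=[[0.65,0,0,0,0],[0.65,0,0,0,0],[0.65,0,0,25,0],[0.65,0,0,22,0],[0.65,0,0,0,0]])

```text
time: 6.85
ee_pos: [0.5738, -0.2452, -0.0007]
eef_rot: [[0.106, -0.994, -0.006], [-0.994, -0.106, 0.003], [-0.003, 0.006, -1.0]]
wrist_force: [-0.5, 0.3, -0.4]
opening: 0.35
```

Call:
servo_tool(steps=[[0.65,0,0,2,0],[0.65,0,0,2,0],[0.65,0,0,2,0]])

```text
time: 7.15
ee_pos: [0.5769, -0.2466, -0.0028]
eef_rot: [[0.106, -0.994, 0.002], [-0.994, -0.106, -0.001], [0.001, -0.002, -1.0]]
wrist_force: [0.1, -0.3, -0.5]
opening: 0.351
```

```bash
python3 look.py w6.png; python3 - <<'E'
from plan import *
s=arm.observe()
for n in ['scene']:
    f=grab(n); u,v=w2px(f,s['ee_pos']); print(n,u,v)
    x0=int(max(0,u-50));y0=int(max(0,v-45))
    im=cv2.resize(f['img'][y0:y0+75,x0:x0+100],None,fx=8,fy=8,interpolation=cv2.INTER_CUBIC).copy()
    cv2.circle(im,(int((u-x0+.5)*8),int((v-y0+.5)*8)),4,(255,0,0),1)
    cv2.imwrite('pics/z2_%s.png'%n,im[:,:,::-1])
E
```

```text
tcp [ 0.5765 -0.2464 -0.0032] sd [0.0002 0.0001 0.0002] th -1.465 open 0.349 F [-0.1 -0.1  0.2] t 7.45
[ 0.5775 -0.2463] a 0.089 th -1.482 L 59.2 W 17.2 [254. 245.]
[ 0.5269 -0.3374] a 0.946 th -0.625 L 15.9 W 5.1 [412. 350.]
[ 0.5976 -0.3519] a 0.164 th -1.407 L 75.6 W 17.9 [477. 226.]
scene 200.84992853643053 236.83925830658188
```

View pics/w6.png

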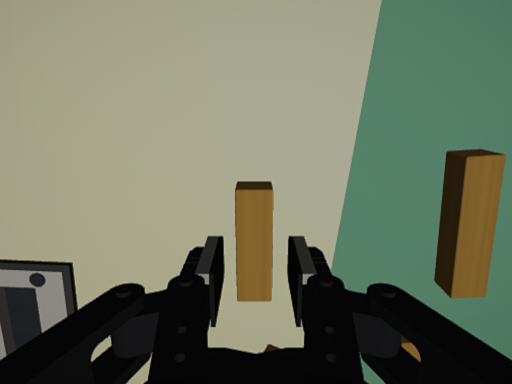

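View pics/z2_scene.png

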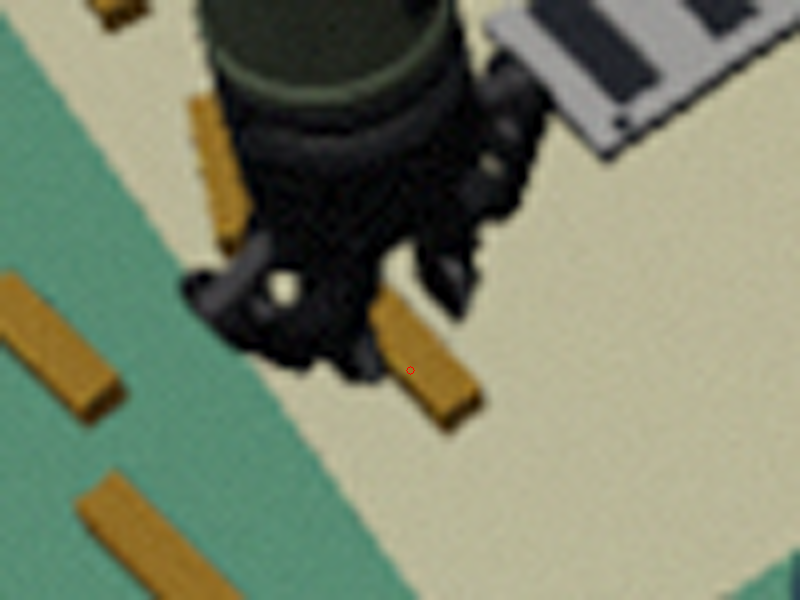

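Call:
servo_tool(steps=[[0.65,0,0,2,0],[0.65,0,0,2,0],[0.65,0,0,2,0],[0.65,0,0,0,0]])

```text
time: 7.9
ee_pos: [0.5758, -0.2461, -0.0103]
eef_rot: [[0.106, -0.994, -0.001], [-0.994, -0.106, 0.0], [-0.001, 0.001, -1.0]]
wrist_force: [-0.1, 0.9, 0.4]
opening: 0.347
```

Call:
servo_tool(steps=[[0.65,0,0,2,0],[0.65,0,0,1,0],[0.65,0,0,0,0]])

```text
time: 8.2
ee_pos: [0.576, -0.2461, -0.013]
eef_rot: [[0.106, -0.994, -0.0], [-0.994, -0.106, 0.0], [-0.0, 0.0, -1.0]]
wrist_force: [-0.1, 0.3, -0.1]
opening: 0.35
```

Call:
servo_tool(steps=[[0.95,0,0,0,0],[0.95,0,0,0,0],[0.95,0,0,0,0]], squeeze=60)

```text
time: 8.5
ee_pos: [0.5762, -0.2463, -0.0125]
eef_rot: [[0.106, -0.994, 0.0], [-0.994, -0.106, -0.0], [0.0, -0.0, -1.0]]
wrist_force: [-0.2, 0.5, 1.2]
opening: 0.171
```

Call:
servo_tool(steps=[[0.65,0,0,0,0],[0.65,0,0,0,0],[0.65,0,0,2,0],[0.65,0,0,2,0],[0.65,0,0,0,0]])

```text
time: 9.0
ee_pos: [0.5758, -0.2461, -0.0173]
eef_rot: [[0.106, -0.994, -0.001], [-0.994, -0.106, 0.0], [-0.001, 0.001, -1.0]]
wrist_force: [0.7, -0.6, 1.1]
opening: 0.346
```

Call:
servo_tool(steps=[[0.65,0,0,1,0],[0.65,0,0,1,0],[0.65,0,0,0,0]])

```text
time: 9.3
ee_pos: [0.576, -0.2462, -0.019]
eef_rot: [[0.106, -0.994, -0.0], [-0.994, -0.106, 0.0], [-0.0, 0.0, -1.0]]
wrist_force: [-0.5, 0.8, -0.7]
opening: 0.35
```

Call:
servo_tool(steps=[[0.65,0,0,1,0],[0.65,0,0,1,0],[0.65,0,0,0,0]])

```text
time: 9.6
ee_pos: [0.576, -0.2462, -0.021]
eef_rot: [[0.106, -0.994, -0.0], [-0.994, -0.106, 0.0], [-0.0, 0.0, -1.0]]
wrist_force: [-0.2, -0.6, -0.3]
opening: 0.352
```

Call:
servo_tool(steps=[[0.65,0,0,1,0],[0.65,0,0,1,0],[0.65,0,0,0,0]])

```text
time: 9.9
ee_pos: [0.576, -0.2461, -0.023]
eef_rot: [[0.106, -0.994, -0.0], [-0.994, -0.106, 0.0], [-0.0, 0.0, -1.0]]
wrist_force: [0.2, 0.6, -0.4]
opening: 0.352
```

Call:
servo_tool(steps=[[0.65,0,0,1,0],[0.65,0,0,1,0],[0.65,0,0,0,0]])

```text
time: 10.2
ee_pos: [0.576, -0.2461, -0.025]
eef_rot: [[0.106, -0.994, -0.0], [-0.994, -0.106, 0.0], [-0.0, 0.0, -1.0]]
wrist_force: [-1.1, -0.3, 0.2]
opening: 0.35
```

Call:
servo_tool(steps=[[0.65,0,0,1,0],[0.65,0,0,1,0],[0.65,0,0,0,0]])

```text
time: 10.5
ee_pos: [0.576, -0.2461, -0.027]
eef_rot: [[0.106, -0.994, -0.0], [-0.994, -0.106, 0.0], [-0.0, 0.0, -1.0]]
wrist_force: [-0.1, 0.5, 0.3]
opening: 0.347
```

Call:
servo_tool(steps=[[0.65,0,0,1,0],[0.65,0,0,1,0],[0.65,0,0,0,0]])

```text
time: 10.8
ee_pos: [0.5762, -0.2462, -0.0285]
eef_rot: [[0.106, -0.994, 0.0], [-0.994, -0.106, -0.0], [0.0, -0.0, -1.0]]
wrist_force: [-0.7, -0.2, 2.8]
opening: 0.348
```

Call:
servo_tool(steps=[[0.65,0,0,-5,0],[0.65,0,0,-5,0],[0.95,0,0,0,0],[0.95,0,0,0,0],[0.95,0,0,0,0]], squeeze=60)

```text
time: 11.3
ee_pos: [0.5769, -0.2465, -0.0176]
eef_rot: [[0.106, -0.994, 0.002], [-0.994, -0.106, -0.001], [0.001, -0.002, -1.0]]
wrist_force: [-0.3, 0.1, 6.1]
opening: 0.187
```

Call:
servo_tool(steps=[[0.95,0,0,0,0],[0.95,0,0,-10,0],[0.95,0,0,-30,0],[0.95,0,0,-30,0],[0.95,0,0,0,0]])

```text
time: 11.8
ee_pos: [0.579, -0.2475, 0.0557]
eef_rot: [[0.106, -0.994, 0.008], [-0.994, -0.106, -0.004], [0.004, -0.008, -1.0]]
wrist_force: [0.6, -0.5, -1.7]
opening: 0.184
```

```bash
python3 look.py w7.png
```

```text
tcp [ 0.5762 -0.2463  0.0517] sd [0.0015 0.0007 0.0022] th -1.465 open 0.185 F [ 0.2  0.1 -1.7] t 12.1
[ 0.5268 -0.253 ] a 0.167 th -1.404 L 118.5 W 28.1 [257. 275.]
[ 0.5316 -0.3429] a 1.136 th -0.435 L 15.3 W 7.8 [388. 287.]
[ 0.5976 -0.352 ] a 0.169 th -1.402 L 75.0 W 17.8 [426. 194.]
[ 0.4871 -0.3506] a 0.995 th -0.576 L 19.7 W 7.8 [386. 342.]
[ 0.4884 -0.4355] a 0.317 th -1.254 L 23.8 W 15.2 [501. 351.]
```

View pics/w7.png

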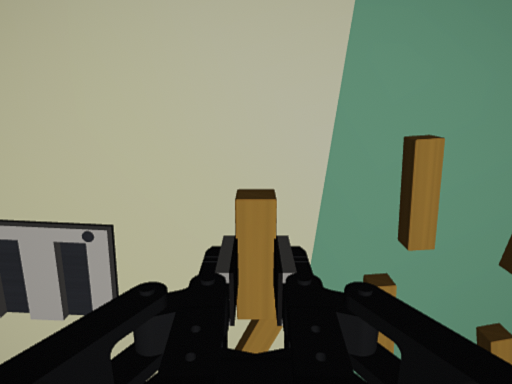

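```bash
python3 - <<'E'
from plan import *
plan([(0.5055,-0.1251,0.03,-1.511)],0.95,start=(np.array([.5761,-.2462,.0515]),-1.465,0))
E
```

```text
[[0.95,-32,14,5,0.01],[0.95,-32,15,6,0.01],[0.95,-32,15,5,0.01],[0.95,-31,15.3,5.5,0.016]]
```

Call:
servo_tool(steps=[[0.95,-32,14,5,0.01],[0.95,-32,15,6,0.01],[0.95,-32,15,5,0.01],[0.95,-31,15.5,5.5,0.016],[0.95,0,0,0,0]])

```text
time: 12.6
ee_pos: [0.5003, -0.1215, 0.0277]
eef_rot: [[0.062, -0.998, -0.008], [-0.998, -0.062, 0.003], [-0.004, 0.008, -1.0]]
wrist_force: [-0.4, -0.6, -0.9]
opening: 0.186
```

```bash
python3 look.py w8.png
```

```text
tcp [ 0.5044 -0.1244  0.029 ] sd [0.0022 0.0015 0.0007] th -1.510 open 0.186 F [ 0.4 -0.1 -1.4] t 12.9
[ 0.4827 -0.1282] a 0.076 th -1.494 L 79.9 W 23.5 [255. 258.]
[ 0.4779 -0.2594] a -0.350 th -1.920 L 61.2 W 18.0 [469. 279.]
[0.4954 0.0152] a 0.069 th -1.502 L 62.5 W 18.3 [ 11. 227.]
```

View pics/w8.png

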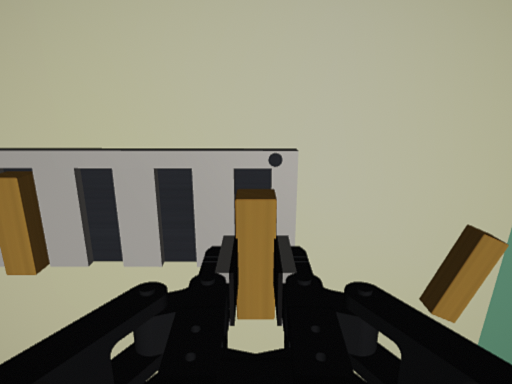

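```bash
python3 - <<'E'
from plan import *
f=grab('wrist'); g=cv2.cvtColor(f['img'],cv2.COLOR_RGB2GRAY).astype(float)
row=g[172:186].mean(0)
d=np.diff(row); 
def edge(r0,r1,c0,c1):
    r=g[r0:r1].mean(0);d=np.abs(np.diff(r))[c0:c1];k=np.arange(c0,c1)+.5;i=np.argmax(d);s=slice(max(0,i-2),i+3);return (d[s]*k[s]).sum()/d[s].sum()
a,b=edge(174,184,225,245),edge(174,184,262,282)
P=px2w(f,a,178.5,.012),px2w(f,b,178.5,.012);print(a,b,P,'mid',(P[0]+P[1])/2)
print('expected slot axis pt y at that x', -0.1250+((P[0]+P[1])[0]/2-.508)*.06)
a,b=edge(205,230,228,244),edge(205,230,268,284);Q=px2w(f,a,217,.0655),px2w(f,b,217,.0655);print(a,b,Q,(Q[0]+Q[1])/2, cur()[0])
# back wall edge of slot
col=g[155:185,245:262].mean(1);d=np.abs(np.diff(col));print('back row',155+np.argmax(d)+.5, px2w(f,253,155+np.argmax(d)+.5,.012))
col=g[185:210,245:268].mean(1);print(np.round(col)); 
E
```

```text
233.38947766843305 271.0616929698709 (array([ 0.53188065, -0.11267658,  0.012     ]), array([ 0.53316886, -0.13444034,  0.012     ])) mid [ 0.53252475 -0.12355846  0.012     ]
expected slot axis pt y at that x -0.12352851488652715
234.16973293768547 276.3953323903819 (array([ 0.52791376, -0.11655376,  0.0655    ]), array([ 0.52898088, -0.13458912,  0.0655    ])) [ 0.52844732 -0.12557144  0.0655    ] [ 0.50605614 -0.12594168  0.0296869 ]
back row 167.5 [ 0.53901681 -0.12363533  0.012     ]
[ 39.  39.  38.  38.  40.  41.  41.  41.  41.  42.  42.  41.  40.  43.
  88. 107. 111. 112. 111. 111. 112. 111. 111. 111. 111.]
```

```bash
cat > rel.py <<'E'
# relation blank held vs slot; arg: slot column guess not needed
from plan import *
def edge(g,r0,r1,c0,c1):
    r=g[r0:r1].mean(0);d=np.abs(np.diff(r))[c0:c1];k=np.arange(c0,c1)+.5;i=np.argmax(d);s=slice(max(0,i-2),i+3);return (d[s]*k[s]).sum()/d[s].sum()
ya=0.060; ex=np.array([np.cos(ya),np.sin(ya)]); ey=np.array([-np.sin(ya),np.cos(ya)])
O=np.array([0.5061,-0.0099])
res=[];TP=[]
for i in range(4):
    p,th,_=cur(); f=grab('wrist','rel.png'); g=cv2.cvtColor(f['img'],cv2.COLOR_RGB2GRAY).astype(float)
    zt=p[2]+.0185+.018
    a,b=edge(g,205,230,226,246),edge(g,205,230,266,286)
    m=(px2w(f,a,217,zt)+px2w(f,b,217,zt))[:2]/2
    col=g[185:212,245:268].mean(1);r=185+np.argmax(np.diff(col))+.5
    back=px2w(f,255,r,zt)[:2]
    # slot edges in image just beyond the blank: find by expected projection
    res.append([(back-O)@ex,(m-O)@ey, np.linalg.norm(px2w(f,a,217,zt)-px2w(f,b,217,zt))]); TP.append(np.r_[(p[:2]-O)@ex,(p[:2]-O)@ey,p[2],th])
res=np.array(res);TP=np.array(TP)
print('blank in pallet: back x %.4f (centre %.4f, want -0.0065)  y at front part %.4f  W %.4f'%(res[:,0].mean(),res[:,0].mean()-.03,res[:,1].mean(),res[:,2].mean()), 'slot ys',[round((k-2.5)*.046,4) for k in range(6)])
print('TCP in pallet',TP.mean(0).round(4),'sd',TP.std(0).round(4), 'th-rel', (TP[:,3].mean()-(ya-np.pi/2)).round(4))
print('grip',arm.observe()['opening'],'t',arm.observe()['time'])
E
python3 rel.py
```

```text
blank in pallet: back x 0.0235 (centre -0.0065, want -0.0065)  y at front part -0.1167  W 0.0178 slot ys [-0.115, -0.069, -0.023, 0.023, 0.069, 0.115]
TCP in pallet [-0.0073 -0.1157  0.0297 -1.5118] sd [0.0002 0.0001 0.     0.0001] th-rel -0.001
grip 0.18735409249732943 t 13.15
```

Call:
servo_tool(steps=[[0.95,-1.4,0,15,0],[0.95,0,0,15,0],[0.95,0,0,4,0],[0.95,0,0,0,0],[0.95,0,0,0,0]])

```text
time: 13.65
ee_pos: [0.5057, -0.1239, -0.0038]
eef_rot: [[0.06, -0.998, 0.001], [-0.998, -0.06, -0.0], [0.0, -0.001, -1.0]]
wrist_force: [-0.3, -0.7, -1.1]
opening: 0.186
```

Call:
servo_tool(steps=[[0.95,0,0,3,0],[0.95,0,0,3,0],[0.95,0,0,2,0],[0.95,0,0,0,0]])

```text
time: 14.05
ee_pos: [0.5052, -0.1237, -0.0125]
eef_rot: [[0.06, -0.998, -0.0], [-0.998, -0.06, 0.0], [-0.0, 0.0, -1.0]]
wrist_force: [-0.1, 1.2, -1.8]
opening: 0.188
```

```bash
python3 look.py w9.png
```

```text
tcp [ 0.5052 -0.1237 -0.0123] sd [0.     0.     0.0001] th -1.511 open 0.187 F [-0.1  0.5 -1.5] t 14.35
[ 0.5034 -0.1248] a 0.077 th -1.493 L 61.6 W 18.4 [255. 259.]
[ 0.4676 -0.2488] a 0.269 th -1.302 L 29.8 W 12.3 [499. 340.]
```

View pics/w9.png

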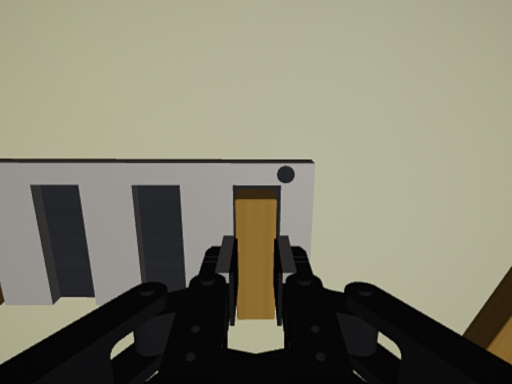

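Call:
servo_tool(steps=[[0.65,0,0,0,0],[0.65,0,0,0,0],[0.65,0,0,-20,0],[0.65,0,0,-35,0],[0.65,0,0,-35,0]])

```text
time: 14.85
ee_pos: [0.5048, -0.1236, 0.0785]
eef_rot: [[0.06, -0.998, -0.001], [-0.998, -0.06, 0.0], [-0.001, 0.001, -1.0]]
wrist_force: [0.9, 0.2, 0.7]
opening: 0.348
```

```bash
python3 - <<'E'
from plan import *
plan([(0.4779,-0.2590,0.085,-1.92)],0.65,start=(np.array([.5052,-.1237,.077]),-1.511,0))
E
python3 look.py w10.png
```

```text
[[0.65,33,9,-2,0.1],[0.65,34,5,-2,0.1],[0.65,35,2,-2,0.1],[0.65,34.4,-1.2,-2,0.109]]
tcp [ 0.5066 -0.1241  0.0802] sd [0.0017 0.0005 0.0025] th -1.511 open 0.351 F [ 0.5 -0.   0.5] t 15.15
[ 0.5045 -0.1246] a 0.049 th -1.522 L 60.7 W 18.3 [256. 200.]
[ 0.4779 -0.2594] a -0.357 th -1.928 L 60.8 W 17.8 [433. 244.]
[0.4965 0.0148] a 0.063 th -1.507 L 62.9 W 18.6 [ 61. 199.]
[ 0.3881 -0.2564] a 0.904 th -0.667 L 19.9 W 8.0 [407. 345.]
```

View pics/w10.png

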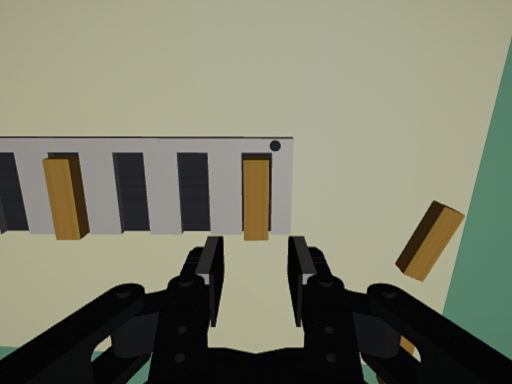

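Call:
servo_tool(steps=[[0.65,33,9,-2,0.1],[0.65,34,5,-2,0.1],[0.65,35,2,-2,0.1],[0.65,34.5,-1,-2,0.11],[0.65,0,0,0,0]])

```text
time: 15.65
ee_pos: [0.4766, -0.2622, 0.0843]
eef_rot: [[-0.348, -0.938, -0.002], [-0.938, 0.348, -0.0], [0.001, 0.002, -1.0]]
wrist_force: [1.3, 1.1, 0.3]
opening: 0.35
```

```bash
python3 look.py w11.png
```

```text
tcp [ 0.4769 -0.2593  0.0844] sd [0.0003 0.0015 0.0003] th -1.922 open 0.350 F [0.1 0.3 0.1] t 15.95
[ 0.4781 -0.2606] a -0.356 th -1.927 L 59.5 W 17.2 [258. 195.]
[ 0.5027 -0.3449] a 0.200 th -1.370 L 60.0 W 17.7 [359. 124.]
[ 0.3684 -0.2516] a -0.023 th -1.594 L 59.5 W 10.7 [292. 318.]
[ 0.5727 -0.3561] a 0.184 th -1.387 L 26.2 W 17.6 [348.  14.]
[ 0.5047 -0.1224] a 0.071 th -1.500 L 62.1 W 18.6 [ 74. 223.]
[ 0.4743 -0.4421] a 0.340 th -1.231 L 51.2 W 17.7 [506. 114.]
[ 0.5488 -0.4351] a 1.222 th -0.349 L 18.3 W 7.2 [478.   6.]
```

Call:
servo_tool(steps=[[0.65,1,-1.5,40,0.005],[0.65,0,0,40,0],[0.65,0,0,20,0],[0.65,0,0,3,0],[0.65,0,0,0,0]])

```text
time: 16.45
ee_pos: [0.4791, -0.2599, -0.0174]
eef_rot: [[-0.347, -0.938, -0.001], [-0.938, 0.347, 0.0], [-0.0, 0.001, -1.0]]
wrist_force: [0.1, 0.2, 0.3]
opening: 0.348
```

Call:
servo_tool(steps=[[0.95,0,0,0,0],[0.95,0,0,0,0],[0.95,0,0,0,0],[0.95,0,0,0,0]], squeeze=60)

```text
time: 16.85
ee_pos: [0.4799, -0.2609, -0.0158]
eef_rot: [[-0.348, -0.937, 0.003], [-0.937, 0.348, -0.001], [0.0, -0.003, -1.0]]
wrist_force: [0.6, 2.0, 6.8]
opening: 0.182
```

Call:
servo_tool(steps=[[0.95,0,0,-10,0],[0.95,0,0,-30,0],[0.95,0,0,-30,0]])

```text
time: 17.15
ee_pos: [0.4779, -0.2602, 0.0532]
eef_rot: [[-0.348, -0.938, -0.002], [-0.938, 0.348, 0.001], [-0.0, 0.002, -1.0]]
wrist_force: [1.0, -1.0, -1.2]
opening: 0.185
```

```bash
python3 look.py w12.png; python3 - <<'E'
from plan import *
C=np.array([0.5061,-0.0099]);ya=0.060
R=np.array([[np.cos(ya),-np.sin(ya)],[np.sin(ya),np.cos(ya)]])
for k in range(6): print(k,np.round(C+R@[-0.0075,(k-2.5)*.046+.001],4))
p=cur()[0]
plan([(0.5027,-0.0782,0.03,-1.511)],0.95)
E
```

```text
tcp [ 0.4795 -0.2611  0.0548] sd [0.0014 0.0008 0.0022] th -1.926 open 0.185 F [ 0.2 -0.2 -1.4] t 17.45
[ 0.4418 -0.2474] a -0.331 th -1.901 L 89.1 W 26.1 [256. 263.]
[ 0.5027 -0.3449] a 0.206 th -1.365 L 59.8 W 17.6 [371. 129.]
[ 0.5686 -0.3567] a 0.193 th -1.377 L 18.0 W 17.5 [362.   9.]
[ 0.5048 -0.1224] a 0.219 th -1.352 L 62.1 W 25.9 [ 46. 243.]
0 [ 0.5054 -0.1241]
1 [ 0.5027 -0.0782]
2 [ 0.4999 -0.0323]
3 [0.4972 0.0136]
4 [0.4944 0.0595]
5 [0.4917 0.1054]
[[0.95,-36,8,4,-0.08],[0.95,-36,5,4,-0.08],[0.95,-37,2,5,-0.09],[0.95,-37,-1,4,-0.08],[0.95,-36,-4,4.7,-0.085]]
```

Call:
servo_tool(steps=[[0.95,-36,8,4,-0.08],[0.95,-36,5,4,-0.08],[0.95,-37,2,5,-0.09],[0.95,-37,-1,4,-0.08],[0.95,-36,-4,5,-0.085]])

```text
time: 17.95
ee_pos: [0.5027, -0.0771, 0.0292]
eef_rot: [[0.063, -0.998, -0.003], [-0.998, -0.063, 0.001], [-0.001, 0.003, -1.0]]
wrist_force: [-0.0, -0.8, -2.0]
opening: 0.184
```

Call:
servo_tool(steps=[[0.95,0,0,0,0],[0.95,0,0,0,0],[0.95,0,0,0,0],[0.95,0,0,0,0],[0.95,0,0,0,0]])

```text
time: 18.45
ee_pos: [0.5037, -0.0797, 0.0307]
eef_rot: [[0.058, -0.998, 0.0], [-0.998, -0.058, -0.0], [0.0, -0.0, -1.0]]
wrist_force: [-1.2, 0.3, -1.8]
opening: 0.184
```

```bash
python3 rel.py
```

```text
blank in pallet: back x 0.0216 (centre -0.0084, want -0.0065)  y at front part -0.0704  W 0.0177 slot ys [-0.115, -0.069, -0.023, 0.023, 0.069, 0.115]
TCP in pallet [-0.0065 -0.0693  0.0307 -1.5124] sd [0.     0.0001 0.     0.0003] th-rel -0.0016
grip 0.18545269424407695 t 18.65
```

View pics/rel.png

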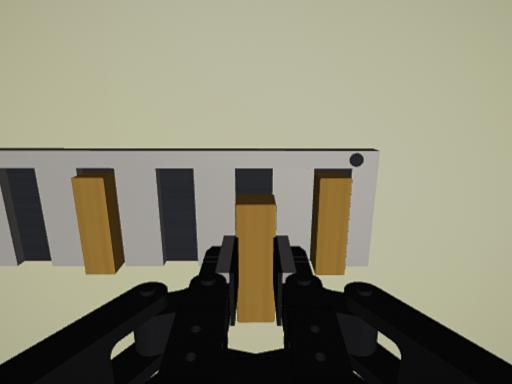

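Call:
servo_tool(steps=[[0.95,-1.2,-2,15,0],[0.95,0,0,15,0],[0.95,0,0,5,0],[0.95,0,0,0,0],[0.95,0,0,0,0]])

```text
time: 19.15
ee_pos: [0.5061, -0.0775, -0.0039]
eef_rot: [[0.06, -0.998, 0.001], [-0.998, -0.06, -0.0], [0.0, -0.001, -1.0]]
wrist_force: [0.6, 0.7, -1.8]
opening: 0.183
```

Call:
servo_tool(steps=[[0.95,0,0,3,0],[0.95,0,0,3,0],[0.95,0,0,2,0],[0.95,0,0,0,0]])

```text
time: 19.55
ee_pos: [0.506, -0.0775, -0.0109]
eef_rot: [[0.06, -0.998, 0.001], [-0.998, -0.06, -0.0], [0.0, -0.001, -1.0]]
wrist_force: [-4.0, 0.8, 10.7]
opening: 0.18
```

Call:
servo_tool(steps=[[0.65,0,0,0,0],[0.65,0,0,0,0],[0.65,0,0,-20,0],[0.65,0,0,-35,0],[0.65,0,0,-35,0]])

```text
time: 20.05
ee_pos: [0.5051, -0.0773, 0.0781]
eef_rot: [[0.06, -0.998, -0.002], [-0.998, -0.06, 0.0], [-0.001, 0.002, -1.0]]
wrist_force: [0.5, -0.2, 0.0]
opening: 0.352
```

```bash
python3 look.py w13.png; python3 - <<'E'
from plan import *
plan([(0.503,-0.345,0.085,-1.39)],0.65,start=(np.array([.5055,-.0784,.078]),-1.512,0))
E
```

```text
tcp [ 0.5071 -0.0777  0.0798] sd [0.0018 0.0003 0.0024] th -1.511 open 0.351 F [ 0.5 -0.2  0.2] t 20.35
[ 0.5023 -0.0786] a 0.071 th -1.500 L 60.6 W 18.1 [256. 203.]
[ 0.5045 -0.1255] a 0.059 th -1.512 L 61.3 W 18.0 [321. 204.]
[0.4966 0.0141] a 0.060 th -1.511 L 62.0 W 18.3 [127. 203.]
[[0.65,44,3,-1,-0.02],[0.65,44,4,-1,-0.02],[0.65,44,5,-1,-0.02],[0.65,44,6,-1,-0.02],[0.65,44,6,-2,-0.02]]
[[0.65,44.6,7.5,-1,-0.022]]
```

View pics/w13.png

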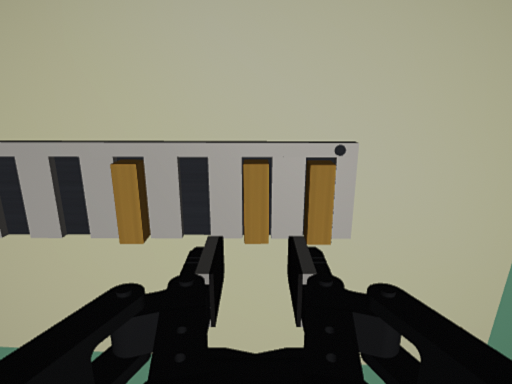

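Call:
servo_tool(steps=[[0.65,44,3,-1,-0.02],[0.65,44,4,-1,-0.02],[0.65,44,5,-1,-0.02],[0.65,44,6,-1,-0.02],[0.65,44,6,-2,-0.02]])

```text
time: 20.85
ee_pos: [0.5024, -0.2999, 0.0817]
eef_rot: [[0.16, -0.987, -0.003], [-0.987, -0.16, 0.002], [-0.003, 0.003, -1.0]]
wrist_force: [1.5, -1.1, -0.1]
opening: 0.352
```

Call:
servo_tool(steps=[[0.65,44,7,-1,-0.02],[0.65,0,0,0,0],[0.65,0,0,0,0]])

```text
time: 21.15
ee_pos: [0.5027, -0.3434, 0.0826]
eef_rot: [[0.177, -0.984, -0.003], [-0.984, -0.177, 0.003], [-0.003, 0.002, -1.0]]
wrist_force: [-0.4, 0.3, 0.3]
opening: 0.351
```

```bash
python3 look.py w14.png
```

```text
tcp [ 0.5032 -0.3422  0.0835] sd [0.0004 0.0006 0.0006] th -1.391 open 0.350 F [-0.3  0.3 -0.1] t 21.45
[ 0.5028 -0.3454] a 0.204 th -1.367 L 59.5 W 17.4 [258. 199.]
[ 0.5969 -0.3519] a 0.147 th -1.424 L 73.4 W 17.7 [294.  66.]
[ 0.471 -0.443] a 0.325 th -1.246 L 59.1 W 17.7 [374. 259.]
[ 0.57   -0.4372] a -0.081 th -1.652 L 46.3 W 17.7 [405. 131.]
```

View pics/w14.png

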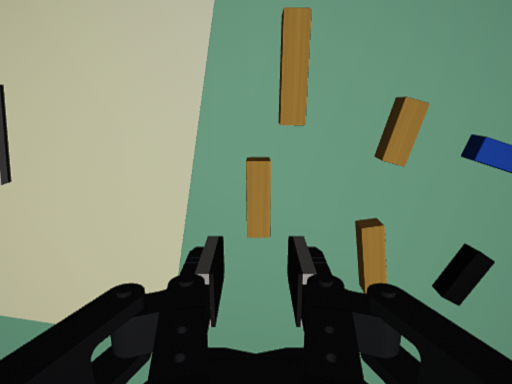

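Call:
servo_tool(steps=[[0.65,3,1,40,-0.005],[0.65,0,0,40,0],[0.65,0,0,18,0],[0.65,0,0,3,0],[0.65,0,0,0,0]])

```text
time: 21.95
ee_pos: [0.5037, -0.346, -0.0162]
eef_rot: [[0.184, -0.983, -0.0], [-0.983, -0.184, 0.0], [-0.0, 0.0, -1.0]]
wrist_force: [0.2, -0.5, 0.1]
opening: 0.355
```

Call:
servo_tool(steps=[[0.95,0,0,0,0],[0.95,0,0,0,0],[0.95,0,0,0,0],[0.95,0,0,0,0]], squeeze=60)

```text
time: 22.35
ee_pos: [0.5045, -0.347, -0.0146]
eef_rot: [[0.184, -0.983, 0.003], [-0.983, -0.184, -0.001], [0.002, -0.002, -1.0]]
wrist_force: [0.3, 1.0, 6.4]
opening: 0.182
```

Call:
servo_tool(steps=[[0.95,0,0,-10,0],[0.95,0,0,-30,0],[0.95,0,0,-30,0]])

```text
time: 22.65
ee_pos: [0.5026, -0.3461, 0.0541]
eef_rot: [[0.184, -0.983, -0.002], [-0.983, -0.184, 0.001], [-0.002, 0.002, -1.0]]
wrist_force: [0.9, -0.4, -1.8]
opening: 0.18
```

```bash
python3 look.py w15.png|head -1; python3 - <<'E'
from plan import *
plan([(0.501,-0.0323,0.03,-1.511)],0.95,start=(np.array([.503,-.3454,.0525]),cur()[1],0))
E
```

```text
tcp [ 0.5041 -0.3472  0.056 ] sd [0.0014 0.001  0.0025] th -1.386 open 0.181 F [ 0.5 -0.3 -1.3] t 22.95
[[0.95,-44,-8,3,0.02],[0.95,-44,-7,3,0.02],[0.95,-44,-6,3,0.02],[0.95,-45,-5,3,0.02],[0.95,-44,-5,4,0.01]]
[[0.95,-45,-4,3,0.02],[0.95,-44.6,-2.8,3.5,0.015]]
```

Call:
servo_tool(steps=[[0.95,-44,-8,3,0.02],[0.95,-44,-7,3,0.02],[0.95,-44,-6,3,0.02],[0.95,-45,-5,3,0.02],[0.95,-44,-5,4,0.01]])

```text
time: 23.45
ee_pos: [0.5008, -0.1213, 0.0363]
eef_rot: [[0.094, -0.996, -0.003], [-0.996, -0.094, 0.001], [-0.001, 0.003, -1.0]]
wrist_force: [1.0, 0.5, -0.3]
opening: 0.184
```

Call:
servo_tool(steps=[[0.95,-45,-4,3,0.02],[0.95,-45,-3,4,0.015],[0.95,0,0,0,0],[0.95,0,0,0,0],[0.95,0,0,0,0]])

```text
time: 23.95
ee_pos: [0.5013, -0.0337, 0.0301]
eef_rot: [[0.059, -0.998, -0.001], [-0.998, -0.059, -0.0], [0.0, 0.001, -1.0]]
wrist_force: [0.3, -0.5, -0.3]
opening: 0.181
```

```bash
python3 look.py w16.png|head -1; python3 rel.py
```

```text
tcp [ 0.5015 -0.034   0.0305] sd [0.0001 0.0002 0.0002] th -1.513 open 0.181 F [ 0.1 -0.3 -1. ] t 24.25
blank in pallet: back x 0.0239 (centre -0.0061, want -0.0065)  y at front part -0.0244  W 0.0177 slot ys [-0.115, -0.069, -0.023, 0.023, 0.069, 0.115]
TCP in pallet [-0.0059 -0.0234  0.0307 -1.5122] sd [0.     0.0002 0.     0.0003] th-rel -0.0014
grip 0.18222083339756065 t 24.45
```

View pics/rel.png

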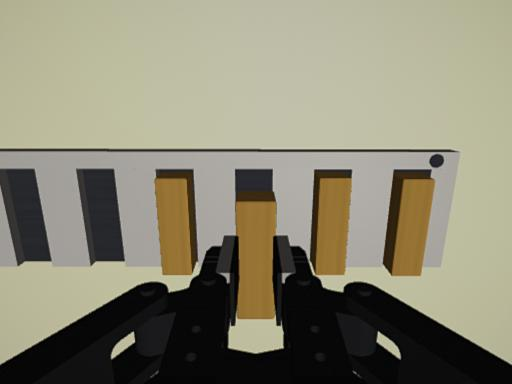

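Call:
servo_tool(steps=[[0.95,-1.2,0,15,0],[0.95,0,0,15,0],[0.95,0,0,3,0],[0.95,0,0,0,0],[0.95,0,0,0,0]])

```text
time: 24.95
ee_pos: [0.502, -0.0318, -0.0018]
eef_rot: [[0.06, -0.998, 0.001], [-0.998, -0.06, -0.0], [0.0, -0.001, -1.0]]
wrist_force: [-0.2, -0.1, -1.6]
opening: 0.184
```

Call:
servo_tool(steps=[[0.95,0,0,3,0],[0.95,0,0,3,0],[0.95,0,0,1.5,0],[0.95,0,0,0,0]])

```text
time: 25.35
ee_pos: [0.5015, -0.0317, -0.0096]
eef_rot: [[0.06, -0.998, 0.0], [-0.998, -0.06, 0.0], [-0.0, -0.0, -1.0]]
wrist_force: [-1.6, 0.1, 1.4]
opening: 0.179
```

Call:
servo_tool(steps=[[0.65,0,0,0,0],[0.65,0,0,0,0],[0.65,0,0,-20,0],[0.65,0,0,-35,0],[0.65,0,0,-35,0]])

```text
time: 25.85
ee_pos: [0.501, -0.0317, 0.0808]
eef_rot: [[0.06, -0.998, -0.001], [-0.998, -0.06, 0.0], [-0.0, 0.001, -1.0]]
wrist_force: [1.0, 0.1, 0.2]
opening: 0.349
```

```bash
python3 look.py w17.png; python3 - <<'E'
from plan import *
plan([(0.471,-0.444,0.085,-1.245)],0.65,start=(np.array([.5015,-.0328,.0805]),-1.512,0))
E
```

```text
tcp [ 0.5029 -0.0319  0.0825] sd [0.0018 0.0001 0.0024] th -1.511 open 0.350 F [ 0.2 -0.2  0.3] t 26.15
[ 0.4989 -0.0329] a 0.071 th -1.500 L 60.7 W 18.5 [256. 201.]
[0.4968 0.0132] a 0.065 th -1.506 L 61.4 W 18.2 [192. 200.]
[ 0.5024 -0.0794] a 0.061 th -1.510 L 61.3 W 18.1 [320. 200.]
[ 0.5045 -0.1262] a 0.058 th -1.513 L 62.0 W 18.0 [384. 201.]
[ 0.3854 -0.2487] a 0.270 th -1.301 L 26.1 W 9.7 [506. 347.]
[[0.65,41,5,-0,-0.03],[0.65,41,7,-0,-0.03],[0.65,40,8,-1,-0.03],[0.65,40,9,-0,-0.03],[0.65,40,10,-1,-0.02]]
[[0.65,40,11,-0,-0.03],[0.65,39,12,-1,-0.02],[0.65,39,13,-0,-0.03],[0.65,39,15,-1,-0.02],[0.65,38.3,15.2,-0.5,-0.027]]
```

View pics/w17.png

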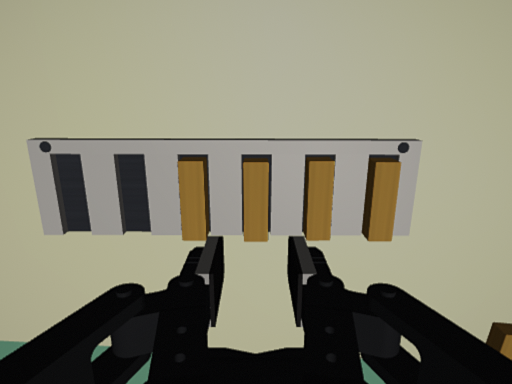

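Call:
servo_tool(steps=[[0.65,41,5,0,-0.03],[0.65,41,7,0,-0.03],[0.65,40,8,-1,-0.03],[0.65,40,9,0,-0.03],[0.65,40,10,-1,-0.02]])

```text
time: 26.65
ee_pos: [0.4855, -0.2382, 0.0804]
eef_rot: [[0.199, -0.98, -0.003], [-0.98, -0.199, 0.002], [-0.002, 0.003, -1.0]]
wrist_force: [0.5, 0.9, -0.2]
opening: 0.347
```

Call:
servo_tool(steps=[[0.65,40,11,0,-0.03],[0.65,39,12,-1,-0.02],[0.65,39,13,0,-0.03],[0.65,39,15,-1,-0.02],[0.65,38,15,-1,-0.027]])

```text
time: 27.15
ee_pos: [0.4703, -0.4436, 0.083]
eef_rot: [[0.322, -0.947, -0.003], [-0.947, -0.322, 0.003], [-0.003, 0.002, -1.0]]
wrist_force: [-0.2, 0.2, -0.5]
opening: 0.351
```

Call:
servo_tool(steps=[[0.65,0,0,0,0],[0.65,0,0,0,0],[0.65,0,0,0,0]])

```text
time: 27.45
ee_pos: [0.471, -0.4411, 0.0838]
eef_rot: [[0.321, -0.947, -0.002], [-0.947, -0.321, 0.003], [-0.003, 0.001, -1.0]]
wrist_force: [0.3, -0.4, 0.1]
opening: 0.352
```

```bash
python3 look.py w18.png
```

```text
tcp [ 0.4715 -0.4412  0.0846] sd [0.0003 0.0002 0.0005] th -1.243 open 0.350 F [0.1 0.3 0.1] t 27.75
[ 0.4699 -0.4444] a 0.319 th -1.251 L 59.6 W 17.1 [256. 199.]
[ 0.5697 -0.4374] a -0.099 th -1.670 L 45.7 W 17.8 [295.  61.]
[ 0.57  -0.358] a 0.201 th -1.370 L 22.9 W 18.5 [180.  18.]
[ 0.376  -0.2687] a -0.041 th -1.611 L 57.1 W 10.2 [  2. 240.]
```

Call:
servo_tool(steps=[[0.65,2.5,2.5,40,0.005],[0.65,0,0,40,0],[0.65,0,0,19,0],[0.65,0,0,3,0],[0.65,0,0,0,0]])

```text
time: 28.25
ee_pos: [0.4702, -0.4457, -0.0168]
eef_rot: [[0.317, -0.949, -0.0], [-0.949, -0.317, 0.0], [-0.0, -0.0, -1.0]]
wrist_force: [0.5, 0.6, 0.9]
opening: 0.35
```

Call:
servo_tool(steps=[[0.95,0,0,0,0],[0.95,0,0,0,0],[0.95,0,0,0,0],[0.95,0,0,0,0]], squeeze=60)

```text
time: 28.65
ee_pos: [0.4709, -0.4466, -0.015]
eef_rot: [[0.316, -0.949, 0.003], [-0.949, -0.316, -0.002], [0.003, -0.002, -1.0]]
wrist_force: [0.1, 1.4, 6.5]
opening: 0.182
```

Call:
servo_tool(steps=[[0.95,0,0,-10,0],[0.95,0,0,-30,0],[0.95,0,0,-30,0]])

```text
time: 28.95
ee_pos: [0.4692, -0.4452, 0.0534]
eef_rot: [[0.316, -0.949, -0.002], [-0.949, -0.316, 0.002], [-0.002, 0.001, -1.0]]
wrist_force: [0.6, 0.3, -1.3]
opening: 0.179
```

```bash
python3 look.py w19.png|head -1; python3 - <<'E'
from plan import *
plan([(0.4944,0.0595,0.03,-1.511)],0.95,start=(np.array([.4703,-.4445,.0535]),cur()[1],0))
E
```

```text
tcp [ 0.4705 -0.4465  0.0554] sd [0.0012 0.0012 0.0026] th -1.249 open 0.180 F [ 0.1 -0.1 -1. ] t 29.25
[[0.95,-39,-15,2,0.02],[0.95,-40,-14,2,0.02],[0.95,-40,-14,2,0.02],[0.95,-40,-13,2,0.02],[0.95,-40,-12,2,0.02]]
[[0.95,-41,-11,2,0.02],[0.95,-41,-10,2,0.02],[0.95,-41,-10,2,0.02],[0.95,-41,-9,2,0.03],[0.95,-41,-8,2,0.02]]
[[0.95,-41,-6,2,0.03],[0.95,-41.8,-5.6,1.5,0.022]]
```

Call:
servo_tool(steps=[[0.95,-39,-15,2,0.02],[0.95,-40,-14,2,0.02],[0.95,-40,-14,2,0.02],[0.95,-40,-13,2,0.02],[0.95,-40,-12,2,0.02]])

```text
time: 29.75
ee_pos: [0.4787, -0.2335, 0.0416]
eef_rot: [[0.219, -0.976, -0.003], [-0.976, -0.219, 0.002], [-0.002, 0.002, -1.0]]
wrist_force: [0.2, 0.5, -1.7]
opening: 0.183
```

Call:
servo_tool(steps=[[0.95,-41,-11,2,0.02],[0.95,-41,-10,2,0.02],[0.95,-41,-10,2,0.02],[0.95,-41,-9,2,0.03],[0.95,-41,-8,2,0.02]])

```text
time: 30.25
ee_pos: [0.4891, -0.0236, 0.0319]
eef_rot: [[0.11, -0.994, -0.003], [-0.994, -0.11, 0.0], [-0.001, 0.003, -1.0]]
wrist_force: [0.5, 0.1, -2.1]
opening: 0.182
```

Call:
servo_tool(steps=[[0.95,-41,-6,2,0.03],[0.95,-42,-5.5,1.5,0.022],[0.95,0,0,0,0],[0.95,0,0,0,0],[0.95,0,0,0,0]])

```text
time: 30.75
ee_pos: [0.4932, 0.0576, 0.029]
eef_rot: [[0.059, -0.998, -0.002], [-0.998, -0.059, -0.0], [0.0, 0.002, -1.0]]
wrist_force: [0.4, -1.0, -1.3]
opening: 0.186
```

```bash
python3 look.py w20.png|head -1; python3 rel.py
```

```text
tcp [0.4936 0.0573 0.0294] sd [0.0002 0.0001 0.0002] th -1.512 open 0.182 F [ 0.1 -0.  -1.4] t 31.05
blank in pallet: back x 0.0227 (centre -0.0073, want -0.0065)  y at front part 0.0673  W 0.0178 slot ys [-0.115, -0.069, -0.023, 0.023, 0.069, 0.115]
TCP in pallet [-0.0081  0.0683  0.0298 -1.5121] sd [0.     0.0002 0.     0.0003] th-rel -0.0013
grip 0.18145557768244003 t 31.25
```

View pics/rel.png

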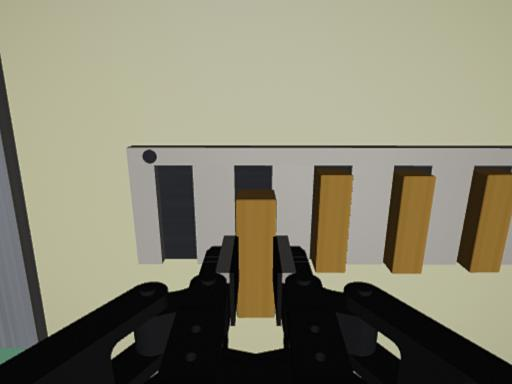

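Call:
servo_tool(steps=[[0.95,-1.4,-1,15,0],[0.95,0,0,15,0],[0.95,0,0,2,0],[0.95,0,0,0,0],[0.95,0,0,0,0]])

```text
time: 31.75
ee_pos: [0.4953, 0.0599, -0.0018]
eef_rot: [[0.06, -0.998, 0.001], [-0.998, -0.06, 0.0], [-0.0, -0.001, -1.0]]
wrist_force: [0.2, -0.0, -1.8]
opening: 0.185
```

Call:
servo_tool(steps=[[0.95,0,0,3,0],[0.95,0,0,3,0],[0.95,0,0,1.5,0],[0.95,0,0,0,0]])

```text
time: 32.15
ee_pos: [0.4947, 0.0598, -0.0099]
eef_rot: [[0.06, -0.998, -0.0], [-0.998, -0.06, 0.0], [-0.0, 0.0, -1.0]]
wrist_force: [0.9, -0.3, -2.4]
opening: 0.178
```

Call:
servo_tool(steps=[[0.65,0,0,0,0],[0.65,0,0,0,0],[0.65,0,0,-20,0],[0.65,0,0,-35,0],[0.65,0,0,-35,0]])

```text
time: 32.65
ee_pos: [0.4944, 0.0598, 0.081]
eef_rot: [[0.06, -0.998, -0.001], [-0.998, -0.06, -0.0], [-0.0, 0.001, -1.0]]
wrist_force: [1.5, -0.2, -0.7]
opening: 0.351
```

```bash
python3 look.py w21.png; python3 - <<'E'
from plan import *
plan([(0.368,-0.2535,0.085,-1.61)],0.65,start=(np.array([.4948,.0588,.0805]),-1.512,0))
E
```

```text
tcp [0.4963 0.06   0.0827] sd [0.0018 0.0002 0.0024] th -1.511 open 0.350 F [ 0.5 -0.2  0.5] t 32.95
[0.493  0.0587] a 0.071 th -1.500 L 60.5 W 18.3 [255. 200.]
[0.497  0.0122] a 0.044 th -1.527 L 61.6 W 18.0 [320. 198.]
[ 0.4989 -0.0342] a 0.055 th -1.516 L 62.3 W 18.0 [383. 200.]
[ 0.5025 -0.0809] a 0.062 th -1.509 L 62.8 W 18.1 [448. 199.]
[ 0.5043 -0.12  ] a 0.270 th -1.301 L 61.9 W 14.2 [501. 199.]
[[0.65,38,18,-1,0.01],[0.65,38,18,-0,0.01],[0.65,38,17,-1,0.01],[0.65,39,17,-0,0.01],[0.65,39,17,-1,0.01]]
[[0.65,39,16,-0,0.02],[0.65,39,15,-1,0.01],[0.65,39.4,15.4,-0.5,0.018]]
```

View pics/w21.png

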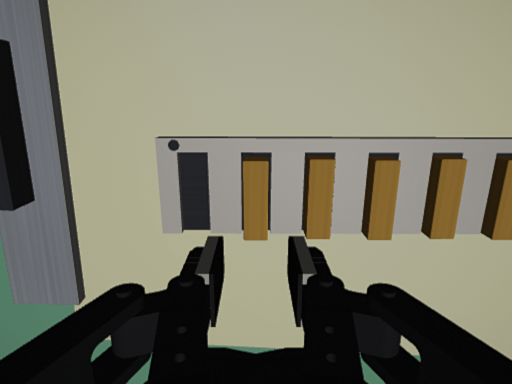

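Call:
servo_tool(steps=[[0.65,38,18,-1,0.01],[0.65,38,18,0,0.01],[0.65,38,17,-1,0.01],[0.65,39,17,0,0.01],[0.65,39,17,-1,0.01]])

```text
time: 33.45
ee_pos: [0.4137, -0.1365, 0.0818]
eef_rot: [[0.01, -1.0, -0.003], [-1.0, -0.01, 0.001], [-0.001, 0.003, -1.0]]
wrist_force: [-0.3, -1.1, 1.3]
opening: 0.35
```

Call:
servo_tool(steps=[[0.65,39,16,0,0.02],[0.65,39,15,-1,0.01],[0.65,39.5,15,-1,0.018],[0.65,0,0,0,0],[0.65,0,0,0,0]])

```text
time: 33.95
ee_pos: [0.3676, -0.2526, 0.084]
eef_rot: [[-0.041, -0.999, -0.002], [-0.999, 0.041, 0.002], [-0.002, 0.002, -1.0]]
wrist_force: [-0.3, 0.3, 0.1]
opening: 0.351
```

```bash
python3 look.py w22.png
```

```text
tcp [ 0.3684 -0.2517  0.0844] sd [0.0005 0.0005 0.0003] th -1.608 open 0.349 F [-0.1  0.2 -0.1] t 34.25
[ 0.3672 -0.2547] a -0.023 th -1.594 L 59.5 W 17.1 [259. 199.]
[ 0.4908 -0.1236] a 0.064 th -1.507 L 31.6 W 18.3 [49. 23.]
```

Call:
servo_tool(steps=[[0.65,3,1.5,40,-0.005],[0.65,0,0,40,0],[0.65,0,0,19,0],[0.65,0,0,3,0],[0.65,0,0,0,0]])

```text
time: 34.75
ee_pos: [0.3674, -0.2552, -0.0168]
eef_rot: [[-0.032, -0.999, -0.0], [-0.999, 0.032, 0.0], [-0.0, 0.0, -1.0]]
wrist_force: [0.7, -0.2, 0.1]
opening: 0.349
```

Call:
servo_tool(steps=[[0.95,0,0,0,0],[0.95,0,0,0,0],[0.95,0,0,0,0],[0.95,0,0,0,0]], squeeze=60)

```text
time: 35.15
ee_pos: [0.3681, -0.2561, -0.0156]
eef_rot: [[-0.034, -0.999, 0.003], [-0.999, 0.034, -0.001], [0.001, -0.003, -1.0]]
wrist_force: [1.1, 1.5, 6.6]
opening: 0.183
```

Call:
servo_tool(steps=[[0.95,0,0,-10,0],[0.95,0,0,-30,0],[0.95,0,0,-30,0]])

```text
time: 35.45
ee_pos: [0.3664, -0.2553, 0.0541]
eef_rot: [[-0.033, -0.999, -0.001], [-0.999, 0.033, 0.001], [-0.001, 0.001, -1.0]]
wrist_force: [0.6, -0.4, -1.4]
opening: 0.182
```

```bash
python3 look.py w23.png|head -1; python3 - <<'E'
from plan import *
plan([(0.4922,0.1057,0.03,-1.511)],0.95,start=(np.array([.3667,-.2547,.0535]),cur()[1],0))
E
```

```text
tcp [ 0.3678 -0.2563  0.0553] sd [0.0013 0.0009 0.002 ] th -1.604 open 0.182 F [ 0.6 -0.3 -1. ] t 35.75
[[0.95,-40,-13,3,-0.01],[0.95,-40,-13,3,-0.01],[0.95,-40,-13,2,-0.01],[0.95,-40,-14,3,-0.01],[0.95,-40,-14,2,-0.01]]
[[0.95,-40,-15,3,-0.01],[0.95,-40,-15,2,-0.01],[0.95,-40,-15,3,-0.01],[0.95,-39.4,-15.9,2.5,-0.013]]
```

Call:
servo_tool(steps=[[0.95,-40,-13,3,-0.01],[0.95,-40,-13,3,-0.01],[0.95,-40,-13,2,-0.01],[0.95,-40,-14,3,-0.01],[0.95,-40,-14,2,-0.01]])

```text
time: 36.25
ee_pos: [0.4359, -0.0548, 0.0388]
eef_rot: [[0.017, -1.0, -0.003], [-1.0, -0.017, 0.0], [-0.0, 0.003, -1.0]]
wrist_force: [0.4, -0.4, -1.3]
opening: 0.182
```

Call:
servo_tool(steps=[[0.95,-40,-15,3,-0.01],[0.95,-40,-15,2,-0.01],[0.95,-40,-15,3,-0.01],[0.95,-40,-16,2.5,-0.013],[0.95,0,0,0,0]])

```text
time: 36.75
ee_pos: [0.4939, 0.1094, 0.0283]
eef_rot: [[0.065, -0.998, 0.0], [-0.998, -0.065, 0.001], [-0.001, -0.0, -1.0]]
wrist_force: [1.2, -0.6, -1.3]
opening: 0.184
```

Call:
servo_tool(steps=[[0.95,0,0,0,0],[0.95,0,0,0,0]])

```text
time: 36.95
ee_pos: [0.4912, 0.1044, 0.0288]
eef_rot: [[0.059, -0.998, -0.003], [-0.998, -0.059, -0.001], [0.001, 0.003, -1.0]]
wrist_force: [0.2, -1.0, -1.8]
opening: 0.187
```

```bash
python3 look.py w24.png|head -1; python3 rel.py
```

```text
tcp [0.4918 0.1043 0.0293] sd [0.0004 0.0001 0.0004] th -1.512 open 0.183 F [-0.   0.1 -1.6] t 37.25
blank in pallet: back x 0.0228 (centre -0.0072, want -0.0065)  y at front part 0.1142  W 0.0178 slot ys [-0.115, -0.069, -0.023, 0.023, 0.069, 0.115]
TCP in pallet [-0.0067  0.1153  0.0298 -1.512 ] sd [0.0001 0.0002 0.     0.0003] th-rel -0.0012
grip 0.18118553380812108 t 37.45
```

View pics/rel.png

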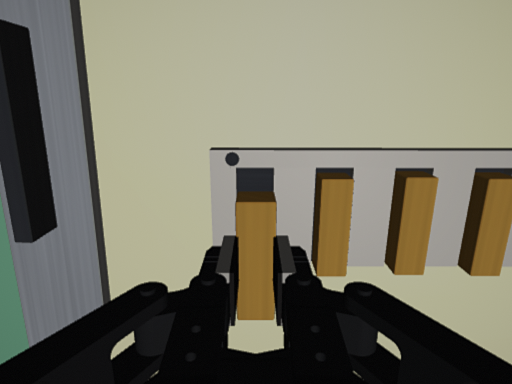

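Call:
servo_tool(steps=[[0.95,-0.8,-0.7,15,0],[0.95,0,0,15,0],[0.95,0,0,2,0],[0.95,0,0,0,0],[0.95,0,0,0,0]])

```text
time: 37.95
ee_pos: [0.4938, 0.1063, -0.0017]
eef_rot: [[0.06, -0.998, 0.001], [-0.998, -0.06, 0.0], [-0.0, -0.001, -1.0]]
wrist_force: [-0.2, 0.9, -0.9]
opening: 0.184
```

Call:
servo_tool(steps=[[0.95,0,0,3,0],[0.95,0,0,3,0],[0.95,0,0,1.5,0],[0.95,0,0,0,0]])

```text
time: 38.35
ee_pos: [0.493, 0.1062, -0.01]
eef_rot: [[0.06, -0.998, -0.0], [-0.998, -0.06, -0.0], [-0.0, 0.0, -1.0]]
wrist_force: [0.3, -0.4, -1.4]
opening: 0.18
```

Call:
servo_tool(steps=[[0.65,0,0,0,0],[0.65,0,0,0,0],[0.65,0,0,-20,0],[0.65,0,0,-35,0],[0.65,0,0,-35,0]])

```text
time: 38.85
ee_pos: [0.4928, 0.1061, 0.0811]
eef_rot: [[0.06, -0.998, -0.001], [-0.998, -0.06, -0.0], [0.0, 0.001, -1.0]]
wrist_force: [-0.0, 0.5, -0.7]
opening: 0.353
```

```bash
python3 look.py w25.png; python3 - <<'E'
from plan import *
from det import brass
f=grab('top','top1.png')
for c,a,l,w,p in sorted(brass(f),key=lambda t:t[4][0]): print(np.round(c,4),'a %.3f L %.1f W %.1f'%(a,l*1e3,w*1e3),np.round(p))
E
```

```text
tcp [0.4947 0.1065 0.0827] sd [0.0018 0.0003 0.0025] th -1.511 open 0.350 F [0.2 0.5 0.2] t 39.15
[0.4906 0.105 ] a 0.071 th -1.500 L 60.8 W 18.3 [255. 201.]
[0.4932 0.0585] a 0.043 th -1.528 L 61.7 W 17.9 [319. 201.]
[0.497  0.0112] a 0.055 th -1.516 L 62.1 W 18.0 [384. 200.]
[ 0.4988 -0.0347] a 0.041 th -1.529 L 62.8 W 18.2 [447. 201.]
[ 0.5022 -0.074 ] a 0.270 th -1.301 L 62.0 W 14.1 [501. 200.]
[0.7619 0.1434] a -0.206 L 28.9 W 28.3 [174. 132.]
[0.485  0.0577] a 0.058 L 39.6 W 16.8 [203. 223.]
[0.4978 0.0125] a 0.057 L 58.4 W 17.1 [219. 219.]
[ 0.5003 -0.0332] a 0.057 L 58.1 W 16.8 [234. 218.]
[ 0.5036 -0.079 ] a 0.062 L 58.3 W 16.7 [250. 216.]
[ 0.5059 -0.1248] a 0.057 L 58.5 W 16.6 [265. 215.]
[ 0.5962 -0.3515] a 0.167 L 72.5 W 18.1 [340. 184.]
[ 0.5694 -0.4369] a -0.077 L 43.9 W 17.4 [369. 192.]
```

View pics/w25.png

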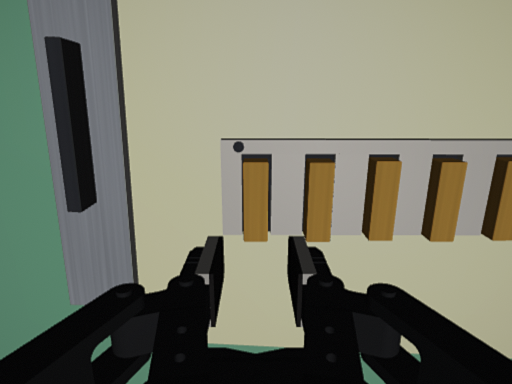

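View pics/top1.png

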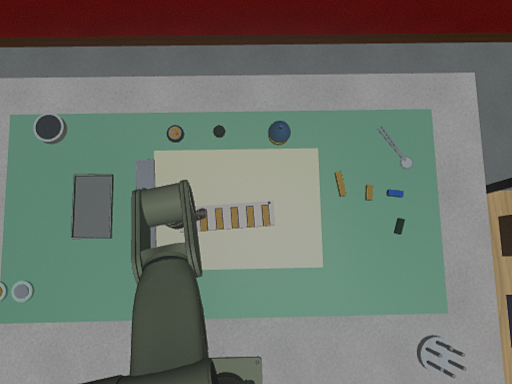

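```bash
python3 - <<'E'
from plan import *
f=grab('top')
# tray corners from picture
for u,v in [(74.5,175),(112.5,175),(111.5,238),(72.5,238)]: print(px2w(f,u,v,.018).round(4))
print('c',px2w(f,92.8,206.5,.018))
plan([(0.5965,-0.352,0.085,-1.403)],0.65,start=(np.array([.4930,.1063,.0805]),-1.511,0))
E
```

```text
[0.6354 0.4388 0.018 ]
[0.6335 0.3266 0.018 ]
[0.447  0.3249 0.018 ]
[0.4492 0.4377 0.018 ]
c [0.54031123 0.38189305 0.018     ]
[[0.65,42,-7,-0,-0.01],[0.65,42,-6,-0,-0.01],[0.65,42,-6,-0,-0.01],[0.65,42,-6,-1,-0.01],[0.65,43,-5,-0,-0.01]]
[[0.65,43,-5,-1,-0.01],[0.65,42,-4,-0,-0.01],[0.65,43,-4,-1,-0.01],[0.65,43,-4,-0,-0.01],[0.65,42,-3,-1,-0.01]]
[[0.65,42.7,-2.6,-0.5,-0.008]]
```

Call:
servo_tool(steps=[[0.65,42,-7,0,-0.01],[0.65,42,-6,0,-0.01],[0.65,42,-6,0,-0.01],[0.65,42,-6,-1,-0.01],[0.65,43,-5,0,-0.01]])

```text
time: 39.75
ee_pos: [0.5397, -0.1033, 0.0801]
eef_rot: [[0.11, -0.994, -0.002], [-0.994, -0.11, 0.001], [-0.001, 0.002, -1.0]]
wrist_force: [0.4, 0.5, -0.1]
opening: 0.348
```

Call:
servo_tool(steps=[[0.65,43,-5,-1,-0.01],[0.65,42,-4,0,-0.01],[0.65,43,-4,-1,-0.01],[0.65,43,-4,0,-0.01],[0.65,42,-3,-1,-0.01]])

```text
time: 40.25
ee_pos: [0.5869, -0.3119, 0.0825]
eef_rot: [[0.159, -0.987, -0.002], [-0.987, -0.159, 0.001], [-0.002, 0.002, -1.0]]
wrist_force: [0.2, -0.6, -0.6]
opening: 0.35
```

Call:
servo_tool(steps=[[0.65,42,-2,-1,-0.01],[0.65,0,0,0,0],[0.65,0,0,0,0],[0.65,0,0,0,0]])

```text
time: 40.65
ee_pos: [0.5953, -0.3502, 0.084]
eef_rot: [[0.169, -0.986, -0.002], [-0.986, -0.169, 0.002], [-0.002, 0.002, -1.0]]
wrist_force: [0.5, -0.7, -0.1]
opening: 0.346
```

```bash
python3 look.py w26.png
```

```text
tcp [ 0.5958 -0.3502  0.0848] sd [0.0003 0.0002 0.0005] th -1.400 open 0.350 F [0.1 0.1 0. ] t 40.95
[ 0.5979 -0.3525] a 0.163 th -1.408 L 73.4 W 17.3 [257. 194.]
[ 0.5709 -0.4372] a -0.081 th -1.652 L 47.2 W 17.8 [359. 246.]
```

Call:
servo_tool(steps=[[0.65,2.5,-1.5,40,0],[0.65,0,0,40,0],[0.65,0,0,20,0],[0.65,0,0,3,0],[0.65,0,0,0,0]])

```text
time: 41.45
ee_pos: [0.5981, -0.3536, -0.0178]
eef_rot: [[0.169, -0.986, -0.0], [-0.986, -0.169, 0.0], [-0.0, 0.0, -1.0]]
wrist_force: [0.7, -0.6, -0.2]
opening: 0.348
```

Call:
servo_tool(steps=[[0.95,0,0,0,0],[0.95,0,0,0,0],[0.95,0,0,0,0],[0.95,0,0,0,0]], squeeze=60)

```text
time: 41.85
ee_pos: [0.5991, -0.3543, -0.0158]
eef_rot: [[0.169, -0.986, 0.003], [-0.986, -0.169, -0.002], [0.002, -0.003, -1.0]]
wrist_force: [-0.4, 1.3, 6.8]
opening: 0.185
```

Call:
servo_tool(steps=[[0.95,0,0,-10,0],[0.95,0,0,-40,0],[0.95,0,0,-40,0],[0.95,0,0,0,0]])

```text
time: 42.25
ee_pos: [0.6014, -0.356, 0.0792]
eef_rot: [[0.169, -0.986, 0.011], [-0.986, -0.169, -0.007], [0.008, -0.009, -1.0]]
wrist_force: [1.1, 0.7, -2.1]
opening: 0.185
```

```bash
python3 - <<'E'
from plan import *
plan([(0.502,0.382,0.06,-1.56)],0.95,start=(np.array([.5979,-.3525,.072]),-1.402,0))
E
```

```text
[[0.95,-44,-2,1,0.01],[0.95,-44,-1,1,0.01],[0.95,-44,-1,1,0.01],[0.95,-43,-0,1,0.01],[0.95,-44,0,1,0.01]]
[[0.95,-43,0,1,0.01],[0.95,-44,1,1,0.01],[0.95,-43,1,0,0.01],[0.95,-43,2,1,0.01],[0.95,-44,2,0,0.01]]
[[0.95,-43,3,1,0.01],[0.95,-43,3,0,0.01],[0.95,-44,4,1,0.01],[0.95,-43,4,0,0.01],[0.95,-43,4,1,0.01]]
[[0.95,-44,5,0,0],[0.95,-43.2,4.9,1,0.008]]
```

Call:
servo_tool(steps=[[0.95,-44,-2,1,0.01],[0.95,-44,-1,1,0.01],[0.95,-44,-1,1,0.01],[0.95,-43,0,1,0.01],[0.95,-44,0,1,0.01]])

```text
time: 42.75
ee_pos: [0.568, -0.135, 0.0666]
eef_rot: [[0.119, -0.993, -0.001], [-0.993, -0.119, 0.0], [-0.001, 0.001, -1.0]]
wrist_force: [1.4, 0.0, -2.5]
opening: 0.184
```

Call:
servo_tool(steps=[[0.95,-43,0,1,0.01],[0.95,-44,1,1,0.01],[0.95,-43,1,0,0.01],[0.95,-43,2,1,0.01],[0.95,-44,2,0,0.01]])

```text
time: 43.25
ee_pos: [0.5404, 0.0802, 0.0637]
eef_rot: [[0.069, -0.998, -0.001], [-0.998, -0.069, -0.0], [0.0, 0.001, -1.0]]
wrist_force: [-0.1, 0.8, -1.5]
opening: 0.182
```

Call:
servo_tool(steps=[[0.95,-43,3,1,0.01],[0.95,-43,3,0,0.01],[0.95,-44,4,1,0.01],[0.95,-43,4,0,0.01],[0.95,-43,4,1,0.01]])

```text
time: 43.75
ee_pos: [0.5118, 0.295, 0.0608]
eef_rot: [[0.02, -1.0, -0.001], [-1.0, -0.02, -0.001], [0.001, 0.001, -1.0]]
wrist_force: [0.5, -0.3, -1.2]
opening: 0.184
```

Call:
servo_tool(steps=[[0.95,-44,5,0,0],[0.95,-43,5,1,0.01],[0.95,0,0,0,0],[0.95,0,0,0,0]])

```text
time: 44.15
ee_pos: [0.5001, 0.3807, 0.0593]
eef_rot: [[0.012, -1.0, -0.001], [-1.0, -0.012, -0.002], [0.002, 0.001, -1.0]]
wrist_force: [0.4, -0.5, -2.6]
opening: 0.18
```

```bash
python3 look.py w27.png
```

```text
tcp [0.5008 0.3794 0.0598] sd [0.0004 0.0006 0.0003] th -1.561 open 0.183 F [ 0.4 -0.6 -2.1] t 44.45
[0.4637 0.3777] a -0.009 th -1.579 L 119.2 W 26.9 [256. 254.]
```

View pics/w27.png

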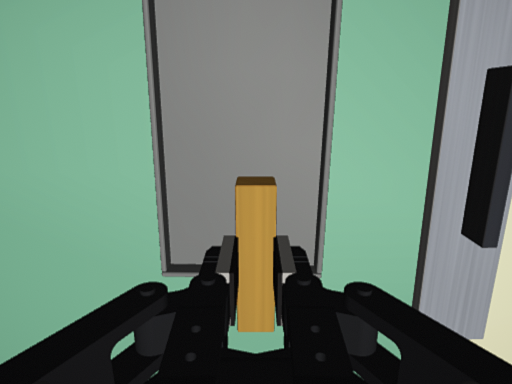

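```bash
python3 - <<'E'
from plan import *
f=grab('wrist')
for u,v in [(163,275),(322,272),(150,0),(338,0)]: print(px2w(f,u,v,.018).round(4))
E
```

```text
[0.4508 0.4437 0.018 ]
[0.4541 0.3305 0.018 ]
[0.6257 0.4392 0.018 ]
[0.6266 0.3324 0.018 ]
```

Call:
servo_tool(steps=[[0.95,-5,-5,30,0],[0.95,0,0,30,0],[0.95,0,0,5,0],[0.95,0,0,0,0]])

```text
time: 44.9
ee_pos: [0.5056, 0.3846, -0.0055]
eef_rot: [[0.009, -1.0, -0.002], [-1.0, -0.009, -0.001], [0.001, 0.002, -1.0]]
wrist_force: [-0.5, 0.1, -1.9]
opening: 0.185
```

Call:
servo_tool(steps=[[0.65,0,0,0,0],[0.65,0,0,0,0],[0.65,0,0,-20,0],[0.65,0,0,-35,0],[0.65,0,0,-35,0]])

```text
time: 45.4
ee_pos: [0.5064, 0.3856, 0.0876]
eef_rot: [[0.01, -1.0, 0.001], [-1.0, -0.01, 0.001], [-0.001, -0.001, -1.0]]
wrist_force: [-0.0, 0.3, 0.4]
opening: 0.35
```

```bash
python3 look.py w28.png;python3 - <<'E'
from plan import *
plan([(0.571,-0.438,0.085,-1.65)],0.65,start=(np.array([.506,.3845,.0845]),-1.56,0))
E
```

```text
tcp [0.5079 0.3868 0.0898] sd [0.0015 0.0011 0.003 ] th -1.561 open 0.351 F [0.3 0.5 0.8] t 45.7
[0.5059 0.3849] a -0.001 th -1.571 L 76.2 W 17.7 [255. 196.]
[[0.65,43,-3,-0,0],[0.65,43,-3,-0,0],[0.65,43,-3,-0,0.01],[0.65,43,-3,-0,0],[0.65,43,-3,-0,0.01]]
[[0.65,43,-4,-0,0],[0.65,43,-4,-0,0.01],[0.65,43,-4,-0,0],[0.65,43,-4,-0,0.01],[0.65,43,-5,-0,0]]
[[0.65,43,-5,-0,0.01],[0.65,43,-5,-0,0],[0.65,44,-5,-0,0.01],[0.65,43,-6,-0,0],[0.65,43,-6,-0,0.01]]
[[0.65,44,-6,-0,0],[0.65,43,-6,-0,0.01],[0.65,44,-6,-0,0],[0.65,43.1,-6.4,-0.5,0.01]]
```

View pics/w28.png

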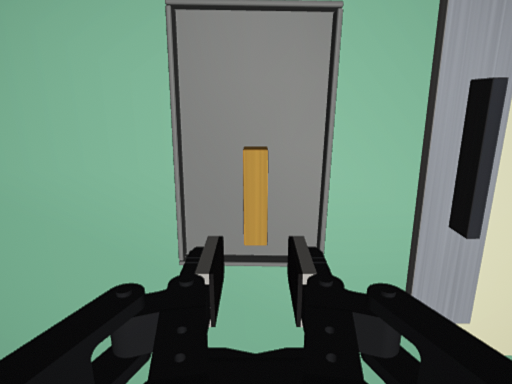

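Long blank lies in the tray. Now the short one.

Call:
servo_tool(steps=[[0.65,43,-3,0,0],[0.65,43,-3,0,0],[0.65,43,-3,0,0.01],[0.65,43,-3,0,0],[0.65,43,-3,0,0.01]])

```text
time: 46.2
ee_pos: [0.5214, 0.1687, 0.084]
eef_rot: [[-0.01, -1.0, -0.002], [-1.0, 0.01, -0.001], [0.001, 0.002, -1.0]]
wrist_force: [1.0, 0.3, 0.6]
opening: 0.353
```

Call:
servo_tool(steps=[[0.65,43,-4,0,0],[0.65,43,-4,0,0.01],[0.65,43,-4,0,0],[0.65,43,-4,0,0.01],[0.65,43,-5,0,0]])

```text
time: 46.7
ee_pos: [0.5384, -0.0465, 0.0841]
eef_rot: [[-0.03, -1.0, -0.002], [-1.0, 0.03, 0.0], [-0.0, 0.002, -1.0]]
wrist_force: [-0.0, -0.5, -0.9]
opening: 0.353
```

Call:
servo_tool(steps=[[0.65,43,-5,0,0.01],[0.65,43,-5,0,0],[0.65,44,-5,0,0.01],[0.65,43,-6,0,0],[0.65,43,-6,0,0.01]])

```text
time: 47.2
ee_pos: [0.5564, -0.2632, 0.0838]
eef_rot: [[-0.061, -0.998, -0.002], [-0.998, 0.061, 0.001], [-0.001, 0.002, -1.0]]
wrist_force: [0.8, -0.1, 1.2]
opening: 0.347
```

Call:
servo_tool(steps=[[0.65,44,-6,0,0],[0.65,43,-6,0,0.01],[0.65,44,-6,0,0],[0.65,43,-6,0,0.01],[0.65,0,0,0,0]])

```text
time: 47.7
ee_pos: [0.5688, -0.4423, 0.0829]
eef_rot: [[-0.085, -0.996, -0.001], [-0.996, 0.085, -0.001], [0.001, 0.001, -1.0]]
wrist_force: [-0.8, 0.7, -0.6]
opening: 0.35
```

Call:
servo_tool(steps=[[0.65,0,0,0,0],[0.65,0,0,0,0]])

```text
time: 47.9
ee_pos: [0.5694, -0.4355, 0.0841]
eef_rot: [[-0.08, -0.997, -0.002], [-0.997, 0.079, 0.002], [-0.002, 0.002, -1.0]]
wrist_force: [-0.3, -0.5, 0.2]
opening: 0.349
```

```bash
python3 look.py w29.png
```

```text
tcp [ 0.5699 -0.4355  0.0849] sd [0.0003 0.0002 0.0005] th -1.650 open 0.349 F [ 0.  -0.2 -0.3] t 48.2
[ 0.5709 -0.438 ] a -0.067 th -1.638 L 45.9 W 17.4 [257. 196.]
```

View pics/w29.png

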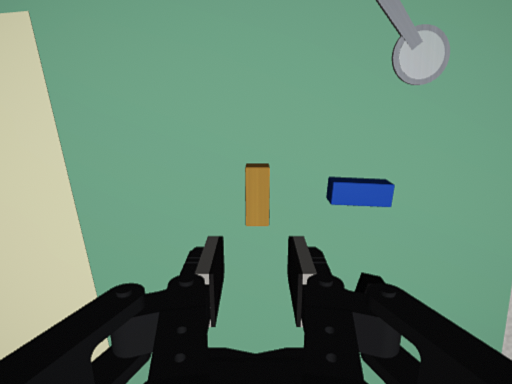

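Call:
servo_tool(steps=[[0.65,2.5,-1,40,0],[0.65,0,0,40,0],[0.65,0,0,20,0],[0.65,0,0,3,0],[0.65,0,0,0,0]])

```text
time: 48.7
ee_pos: [0.5709, -0.4393, -0.0177]
eef_rot: [[-0.08, -0.997, -0.0], [-0.997, 0.08, 0.0], [-0.0, 0.0, -1.0]]
wrist_force: [0.3, -1.1, 0.3]
opening: 0.351
```

Call:
servo_tool(steps=[[0.95,0,0,0,0],[0.95,0,0,0,0],[0.95,0,0,0,0],[0.95,0,0,0,0]], squeeze=60)

```text
time: 49.1
ee_pos: [0.5718, -0.4403, -0.0157]
eef_rot: [[-0.08, -0.997, 0.003], [-0.997, 0.08, -0.002], [0.002, -0.003, -1.0]]
wrist_force: [-0.2, 0.5, 6.1]
opening: 0.184
```

Call:
servo_tool(steps=[[0.95,0,0,-10,0],[0.95,0,0,-40,0],[0.95,0,0,-40,0],[0.95,0,0,0,0]])

```text
time: 49.5
ee_pos: [0.5739, -0.4422, 0.0797]
eef_rot: [[-0.08, -0.997, 0.01], [-0.997, 0.08, -0.008], [0.007, -0.011, -1.0]]
wrist_force: [0.9, -0.8, -0.4]
opening: 0.181
```

```bash
python3 - <<'E'
from plan import *
plan([(0.600,0.385,0.07,-1.56)],0.95,start=(np.array([.571,-.438,.072]),-1.65,0))
E
```

```text
[[0.95,-43,2,0,-0],[0.95,-43,2,0,-0],[0.95,-43,2,0,-0.01],[0.95,-43,1,0,-0],[0.95,-43,1,0,-0.01]]
[[0.95,-43,1,0,-0],[0.95,-43,1,0,-0.01],[0.95,-44,1,0,-0],[0.95,-43,1,0,-0.01],[0.95,-44,0,0,-0]]
[[0.95,-43,0,0,-0.01],[0.95,-44,-0,0,-0],[0.95,-43,-0,0,-0.01],[0.95,-44,-1,0,-0],[0.95,-43,-1,0,-0.01]]
[[0.95,-44,-1,0,-0],[0.95,-43,-1,1,-0.01],[0.95,-44,-2,0,-0],[0.95,-43.2,-1.1,1,-0.01]]
```

Call:
servo_tool(steps=[[0.95,-43,2,0,0],[0.95,-43,2,0,0],[0.95,-43,2,0,-0.01],[0.95,-43,1,0,0],[0.95,-43,1,0,-0.01]])

```text
time: 50.0
ee_pos: [0.5783, -0.2227, 0.0717]
eef_rot: [[-0.06, -0.998, -0.001], [-0.998, 0.06, 0.001], [-0.001, 0.001, -1.0]]
wrist_force: [1.1, 0.5, -1.2]
opening: 0.185
```

Call:
servo_tool(steps=[[0.95,-43,1,0,0],[0.95,-43,1,0,-0.01],[0.95,-44,1,0,0],[0.95,-43,1,0,-0.01],[0.95,-44,0,0,0]])

```text
time: 50.5
ee_pos: [0.5855, -0.006, 0.0718]
eef_rot: [[-0.04, -0.999, -0.001], [-0.999, 0.04, 0.0], [0.0, 0.001, -1.0]]
wrist_force: [0.8, -1.7, -2.3]
opening: 0.181
```

Call:
servo_tool(steps=[[0.95,-43,0,0,-0.01],[0.95,-44,0,0,0],[0.95,-43,0,0,-0.01],[0.95,-44,-1,0,0],[0.95,-43,-1,0,-0.01]])

```text
time: 51.0
ee_pos: [0.5937, 0.2108, 0.0718]
eef_rot: [[-0.01, -1.0, -0.001], [-1.0, 0.01, -0.0], [0.0, 0.001, -1.0]]
wrist_force: [1.4, 0.0, -2.0]
opening: 0.179
```

Call:
servo_tool(steps=[[0.95,-44,-1,0,0],[0.95,-43,-1,1,-0.01],[0.95,-44,-2,0,0],[0.95,-43,-1,1,-0.01],[0.95,0,0,0,0]])

```text
time: 51.5
ee_pos: [0.5994, 0.3888, 0.0691]
eef_rot: [[0.015, -1.0, -0.0], [-1.0, -0.015, 0.002], [-0.002, 0.0, -1.0]]
wrist_force: [-0.0, -0.7, -2.2]
opening: 0.184
```

```bash
python3 look.py w30.png
```

```text
tcp [0.5997 0.384  0.0693] sd [0.0003 0.0025 0.0003] th -1.559 open 0.184 F [ 0.2 -0.3 -1.6] t 51.8
[0.5327 0.3802] a 0.026 th -1.545 L 117.0 W 28.6 [255. 285.]
```

View pics/w30.png

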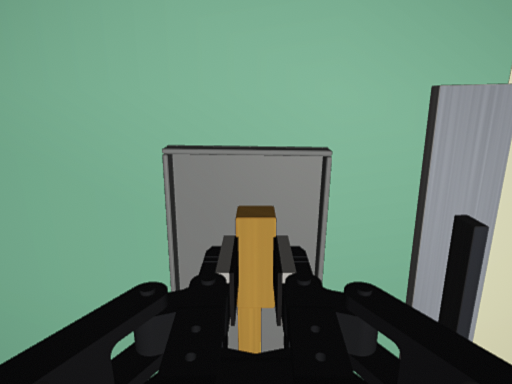

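Call:
servo_tool(steps=[[0.95,0,0,35,0],[0.95,0,0,33,0],[0.95,0,0,5,0],[0.95,0,0,0,0]])

```text
time: 52.2
ee_pos: [0.6001, 0.382, -0.0035]
eef_rot: [[0.009, -1.0, -0.002], [-1.0, -0.009, -0.001], [0.001, 0.002, -1.0]]
wrist_force: [0.3, 0.3, -0.7]
opening: 0.184
```

Call:
servo_tool(steps=[[0.65,0,0,0,0],[0.65,0,0,0,0],[0.65,0,0,-20,0],[0.65,0,0,-45,0],[0.65,0,0,-45,0]])

```text
time: 52.7
ee_pos: [0.6005, 0.3832, 0.1096]
eef_rot: [[0.01, -1.0, 0.001], [-1.0, -0.01, 0.0], [-0.0, -0.001, -1.0]]
wrist_force: [0.9, -0.0, 0.6]
opening: 0.347
```

Call:
servo_tool(steps=[[0.65,40,20,-20,0],[0.65,40,20,-20,0],[0.65,40,20,-20,0],[0.65,40,20,-20,0],[0.65,0,0,0,0]])

```text
time: 53.2
ee_pos: [0.5216, 0.2192, 0.1927]
eef_rot: [[0.007, -1.0, 0.007], [-1.0, -0.007, 0.001], [-0.001, -0.007, -1.0]]
wrist_force: [1.3, 0.1, 0.3]
opening: 0.352
```

```bash
python3 look.py w31.png;python3 - <<'E'
from h import *
grab('scene','scene1.png')
E
```

```text
tcp [0.5224 0.222  0.1895] sd [0.0004 0.0014 0.0019] th -1.562 open 0.351 F [0.3 0.3 0.4] t 53.5
[0.4911 0.1046] a 0.045 th -1.526 L 61.9 W 18.0 [366. 199.]
[0.5053 0.3857] a 0.014 th -1.557 L 76.0 W 18.9 [100. 183.]
[0.4936 0.0578] a 0.044 th -1.526 L 62.4 W 18.2 [410. 197.]
[0.6    0.3834] a 0.013 th -1.557 L 47.6 W 18.8 [91. 89.]
[0.4972 0.0109] a 0.052 th -1.518 L 62.7 W 18.3 [455. 194.]
[ 0.4989 -0.0354] a 0.053 th -1.517 L 62.8 W 18.8 [499. 193.]
```

View pics/w31.png

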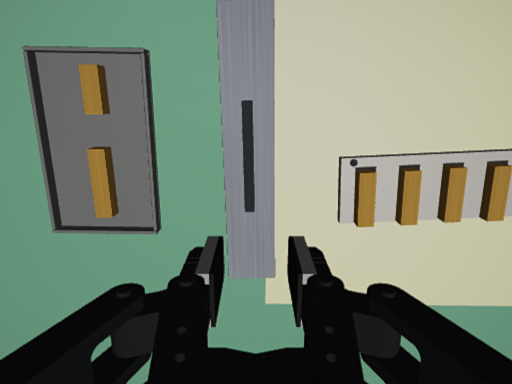

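View pics/scene1.png

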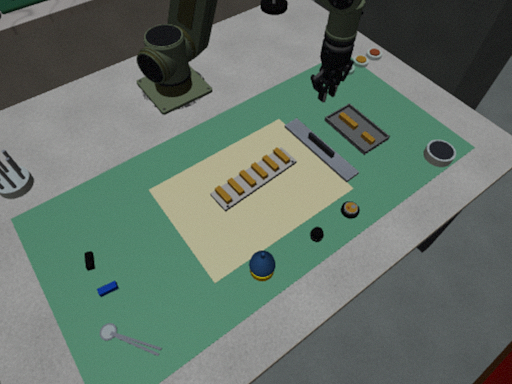

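```bash
cat > bar.py <<'E'
import sys
from plan import *
# rail: black top; bar: grey
def rail(f,box):
    x0,y0,x1,y1=box
    up=4; img=cv2.resize(f['img'],None,fx=up,fy=up,interpolation=cv2.INTER_CUBIC)
    g=cv2.cvtColor(img,cv2.COLOR_RGB2GRAY); m=(g<55).astype(np.uint8); M=np.zeros_like(m); M[y0*up:y1*up,x0*up:x1*up]=1; m*=M
    cs,_=cv2.findContours(m,cv2.RETR_EXTERNAL,cv2.CHAIN_APPROX_NONE); c=max(cs,key=cv2.contourArea)
    b=(cv2.boxPoints(cv2.minAreaRect(c))+.5)/up-.5
    return b
def barmask(f,box):
    x0,y0,x1,y1=box
    up=4; img=cv2.resize(f['img'],None,fx=up,fy=up,interpolation=cv2.INTER_CUBIC)
    hsv=cv2.cvtColor(img,cv2.COLOR_RGB2HSV); m=cv2.inRange(hsv,(90,10,75),(135,70,255)); M=np.zeros_like(m); M[y0*up:y1*up,x0*up:x1*up]=1; m*=M
    cs,_=cv2.findContours(m,cv2.RETR_EXTERNAL,cv2.CHAIN_APPROX_NONE); c=max(cs,key=cv2.contourArea)
    return (cv2.boxPoints(cv2.minAreaRect(c))+.5)/up-.5,m
E
python3 - <<'E'
from bar import *
f=grab('wrist')
b=rail(f,(225,85,275,225)); print(b.round(1)); w=np.array([px2w(f,u,v,.036)[:2] for u,v in b]);print(w.round(4),w.mean(0))
f=grab('top')
b,m=barmask(f,(130,150,165,265)); w=np.array([px2w(f,u,v,.012)[:2] for u,v in b]);print(b.round(1),w.round(4),w.mean(0))
E
```

```text
[[241.1 100.1]
 [251.5  99.7]
 [254.8 210.4]
 [244.3 210.7]]
[[0.5913 0.2364]
 [0.5916 0.2268]
 [0.4835 0.2226]
 [0.483  0.2332]] [0.53735918 0.22974169]
[[135.2 159.5]
 [153.6 159.2]
 [155.4 256. ]
 [136.9 256.4]] [[0.6808 0.2618]
 [0.6809 0.2064]
 [0.3925 0.198 ]
 [0.3926 0.2517]] [0.53669861 0.22947137]
```

```bash
python3 - <<'E'
from plan import *
plan([(0.537,0.2297,0.085,-1.536)],0.65,start=(np.array([.5222,.2215,.1895]),-1.561,0))
E
```

```text
[[0.65,-3,-5,35,-0.01],[0.65,-2,-5,35,-0.01],[0.65,-2.9,-5,34.5,-0.005]]
```

Call:
servo_tool(steps=[[0.65,-3,-5,35,-0.01],[0.65,-2,-5,35,-0.01],[0.65,-3,-5,34.5,-0.005],[0.65,0,0,0,0],[0.65,0,0,0,0]])

```text
time: 54.15
ee_pos: [0.5368, 0.231, 0.0825]
eef_rot: [[0.035, -0.999, -0.001], [-0.999, -0.035, -0.0], [0.0, 0.001, -1.0]]
wrist_force: [0.3, -0.1, 0.6]
opening: 0.349
```

```bash
python3 look.py w32.png; python3 - <<'E'
from bar import *
f=grab('wrist')
b=rail(f,(225,30,285,235)); print(b.round(1)); w=np.array([px2w(f,u,v,.036)[:2] for u,v in b]);print(w.round(4),w.mean(0))
E
```

```text
tcp [0.5377 0.2312 0.0842] sd [0.0004 0.0001 0.0008] th -1.536 open 0.350 F [0.1 0.1 0.3] t 54.45
[0.4906 0.1038] a 0.038 th -1.533 L 62.2 W 18.3 [415. 260.]
[0.5014 0.3743] a 0.012 th -1.559 L 58.3 W 3.3 [ 66. 236.]
[0.5946 0.3699] a -0.001 th -1.572 L 33.2 W 8.1 [ 56. 112.]
[0.5046 0.3864] a 0.015 th -1.556 L 77.1 W 19.0 [ 50. 231.]
[0.5998 0.3837] a 0.029 th -1.542 L 48.7 W 18.8 [ 35. 103.]
[0.4925 0.0564] a 0.051 th -1.520 L 63.7 W 18.4 [475. 260.]
[[248.6 234.4]
 [249.1 123.6]
 [263.  123.7]
 [262.4 234.4]]
[[0.5161 0.2342]
 [0.5929 0.2361]
 [0.5932 0.2272]
 [0.5164 0.2244]] [0.55465847 0.23047022]
```

View pics/w32.png

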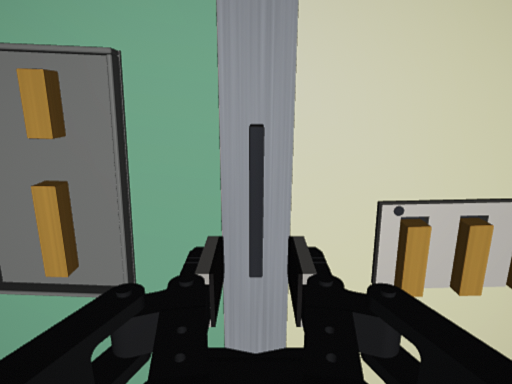

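Call:
servo_tool(steps=[[0.65,1,0,35,0],[0.65,0,0,35,0],[0.65,0,0,20,0],[0.65,0,0,6,0],[0.65,0,0,0,0]])

```text
time: 55.0
ee_pos: [0.5368, 0.2297, -0.0135]
eef_rot: [[0.035, -0.999, -0.001], [-0.999, -0.035, -0.0], [0.0, 0.001, -1.0]]
wrist_force: [0.4, 0.7, 0.6]
opening: 0.346
```

Call:
servo_tool(steps=[[1,0,0,0,0],[1,0,0,0,0],[1,0,0,0,0],[1,0,0,0,0],[1,0,0,0,0]], squeeze=100)

```text
time: 55.5
ee_pos: [0.5381, 0.2303, -0.0115]
eef_rot: [[0.035, -0.999, 0.003], [-0.999, -0.035, 0.002], [-0.001, -0.003, -1.0]]
wrist_force: [-0.2, 0.0, 6.2]
opening: 0.088
```

Call:
servo_tool(steps=[[1,0,0,-10,0],[1,0,0,-20,0],[1,0,0,-20,0],[1,0,0,-20,0],[1,0,0,0,0]])

```text
time: 56.0
ee_pos: [0.5384, 0.2303, 0.0593]
eef_rot: [[0.035, -0.999, 0.005], [-0.999, -0.035, 0.002], [-0.002, -0.005, -1.0]]
wrist_force: [0.1, 0.0, -4.0]
opening: 0.092
```

```bash
python3 look.py w33.png; python3 - <<'E'
from plan import *
plan([(0.425,-0.0137,0.07,0.06)],1,start=(np.array([.5375,.2297,.0578]),-1.536,0),wmax=0.11,vmax=30)
E
```

```text
tcp [0.5365 0.2296 0.0566] sd [0.001  0.0004 0.0015] th -1.536 open 0.090 F [-0.2 -0.3 -4.9] t 56.3
[0.4896 0.103 ] a 0.056 th -1.514 L 63.6 W 18.3 [432. 277.]
[0.5054 0.3822] a 0.042 th -1.529 L 77.3 W 27.1 [ 26. 243.]
[0.6    0.3727] a -0.176 th -1.747 L 47.1 W 21.3 [ 18. 100.]
[0.4916 0.056 ] a 0.054 th -1.516 L 63.2 W 18.3 [500. 277.]
[[1,16,8,-1,-0.11],[1,15,10,-1,-0.11],[1,14,11,-1,-0.11],[1,12,13,-1,-0.11],[1,11,14,-1,-0.11]]
[[1,9,15,-1,-0.1],[1,8,16,-1,-0.11],[1,6,17,-1,-0.1],[1,4,17,-1,-0.11],[1,2,18,-1,-0.1]]
[[1,1,18,-0,-0.11],[1,-1,18,-1,-0.1],[1,-3,18,-0,-0.11],[1,-5,17,-1,-0.1],[1,-6.9,16.6,-0.2,-0.106]]
```

View pics/w33.png

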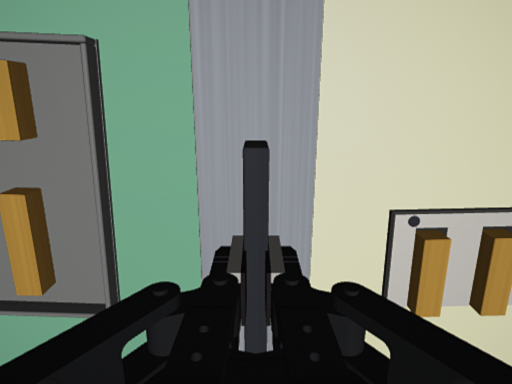

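Call:
servo_tool(steps=[[1,16,8,1,-0.11],[1,15,10,1,-0.11],[1,14,11,1,-0.11],[1,12,13,1,-0.11],[1,11,14,1,-0.11]])

```text
time: 56.8
ee_pos: [0.4984, 0.1481, 0.0508]
eef_rot: [[0.556, -0.831, -0.002], [-0.831, -0.556, -0.0], [-0.001, 0.002, -1.0]]
wrist_force: [0.1, -0.2, -5.7]
opening: 0.086
```

Call:
servo_tool(steps=[[1,9,15,1,-0.1],[1,8,16,1,-0.11],[1,6,17,1,-0.1],[1,4,17,1,-0.11],[1,2,18,1,-0.1]])

```text
time: 57.3
ee_pos: [0.4606, 0.0677, 0.0461]
eef_rot: [[0.895, -0.445, -0.001], [-0.445, -0.895, -0.0], [-0.001, 0.001, -1.0]]
wrist_force: [0.7, 0.1, -4.5]
opening: 0.086
```

Call:
servo_tool(steps=[[1,1,18,1,-0.11],[1,-1,18,1,-0.1],[1,-3,18,1,-0.11],[1,-5,17,1,-0.1],[1,-7,16.5,1,-0.106]])

```text
time: 57.8
ee_pos: [0.4237, -0.0142, 0.0412]
eef_rot: [[0.998, 0.064, -0.001], [0.064, -0.998, 0.0], [-0.001, -0.0, -1.0]]
wrist_force: [0.4, 0.0, -5.1]
opening: 0.091
```

Call:
servo_tool(steps=[[1,0,0,0,0],[1,0,0,0,0],[1,0,0,0,0]])

```text
time: 58.1
ee_pos: [0.4248, -0.0132, 0.0417]
eef_rot: [[0.998, 0.059, 0.001], [0.059, -0.998, 0.0], [0.001, -0.0, -1.0]]
wrist_force: [-0.1, 0.9, -5.3]
opening: 0.088
```

```bash
python3 look.py w34.png
```

```text
tcp [ 0.4247 -0.0131  0.0417] sd [0.0001 0.     0.    ] th 0.060 open 0.091 F [-0.2  0.2 -5.1] t 58.4
[0.4991 0.0123] a 0.060 th -1.510 L 62.0 W 18.3 [380. 182.]
[ 0.501  -0.0341] a 0.060 th -1.511 L 61.9 W 18.4 [372. 252.]
[0.4953 0.059 ] a 0.061 th -1.510 L 62.3 W 18.7 [388. 100.]
[0.4922 0.1023] a 0.061 th -1.510 L 63.8 W 14.4 [396.  15.]
```

View pics/w34.png

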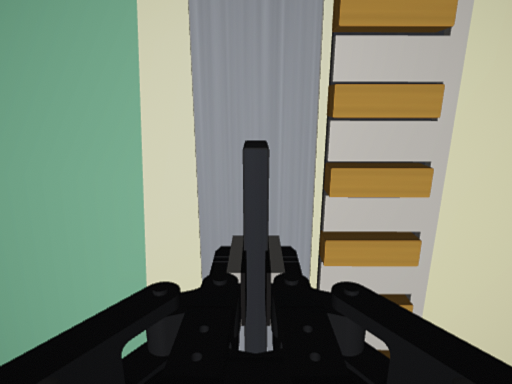

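Call:
servo_tool(steps=[[1,0,0,20,0],[1,0,0,20,0],[1,0,0,8,0],[1,0,0,3,0],[1,0,0,0,0]])

```text
time: 58.9
ee_pos: [0.4245, -0.0135, -0.0093]
eef_rot: [[0.998, 0.06, 0.0], [0.06, -0.998, 0.0], [0.0, -0.0, -1.0]]
wrist_force: [-0.1, 0.0, -3.3]
opening: 0.089
```

Call:
servo_tool(steps=[[1,0,0,1,0],[1,0,0,1,0],[1,0,0,0.5,0],[1,0,0,0,0]])

```text
time: 59.3
ee_pos: [0.4247, -0.0136, -0.0115]
eef_rot: [[0.998, 0.06, 0.001], [0.06, -0.998, 0.0], [0.001, 0.0, -1.0]]
wrist_force: [-0.0, -1.4, -3.3]
opening: 0.094
```

Call:
servo_tool(steps=[[1,5,0,0,0],[1,5,0,0,0],[1,4,0,0,0],[1,0,0,0,0]])

```text
time: 59.7
ee_pos: [0.4393, -0.0127, -0.0115]
eef_rot: [[0.998, 0.06, 0.001], [0.06, -0.998, 0.0], [0.001, 0.0, -1.0]]
wrist_force: [-1.5, 0.1, 2.1]
opening: 0.085
```

Call:
servo_tool(steps=[[1,1,0,0,0],[1,1,0,0,0],[1,0,0,0,0]])

```text
time: 60.0
ee_pos: [0.4392, -0.0127, -0.0115]
eef_rot: [[0.998, 0.06, -0.002], [0.06, -0.998, -0.0], [-0.002, -0.0, -1.0]]
wrist_force: [-4.8, -1.2, 7.5]
opening: 0.091
```

```bash
python3 look.py w35.png
```

```text
tcp [ 0.4392 -0.0127 -0.0115] sd [0. 0. 0.] th 0.060 open 0.091 F [-4.8 -0.8  7.3] t 60.3
[0.4994 0.0118] a 0.059 th -1.512 L 62.4 W 18.4 [391. 211.]
[ 0.5139 -0.0343] a 0.054 th -1.517 L 37.8 W 18.9 [404. 303.]
[0.4958 0.059 ] a 0.060 th -1.510 L 62.4 W 18.9 [402. 100.]
```

View pics/w35.png

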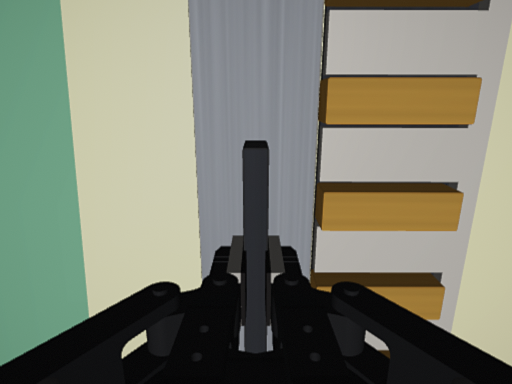

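Call:
servo_tool(steps=[[1,1,0,-1,0],[1,1,0,0,0],[1,0,0,0,0]])

```text
time: 60.6
ee_pos: [0.4409, -0.0125, -0.0113]
eef_rot: [[0.998, 0.06, -0.003], [0.06, -0.998, 0.0], [-0.003, -0.0, -1.0]]
wrist_force: [-6.0, -1.0, -2.0]
opening: 0.088
```

Call:
servo_tool(steps=[[1,1,0,0,0],[1,1,0,0,0],[1,0,0,0,0]])

```text
time: 60.9
ee_pos: [0.441, -0.0124, -0.0113]
eef_rot: [[0.998, 0.06, -0.007], [0.06, -0.998, 0.0], [-0.007, -0.001, -1.0]]
wrist_force: [-8.1, -2.0, 2.0]
opening: 0.091
```

Call:
servo_tool(steps=[[1,1,0,0,0],[1,1,0,0,0],[1,0,0,0,0]])

```text
time: 61.2
ee_pos: [0.441, -0.0124, -0.0113]
eef_rot: [[0.998, 0.06, -0.011], [0.06, -0.998, 0.0], [-0.011, -0.001, -1.0]]
wrist_force: [-11.7, -2.1, 7.5]
opening: 0.088
```

```bash
cat > gap.py <<'E'
import sys
from plan import *
for n in ['wrist','top']:
    f=grab(n); im=f['img']
    if n=='wrist': c=im[0:300,240:440]
    else: c=im[185:245,160:290]
    c=cv2.resize(c,None,fx=600/c.shape[0] if n=='wrist' else 6,fy=600/c.shape[0] if n=='wrist' else 6,interpolation=cv2.INTER_CUBIC)
    cv2.imwrite('pics/gap_%s_%s.png'%(n,sys.argv[1]),c[:,:,::-1])
E
python3 gap.py a
```

```text
(no output)
```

View pics/gap_wrist_a.png

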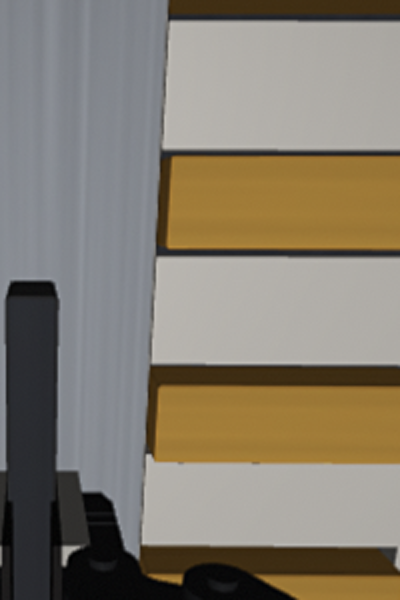

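Call:
servo_tool(steps=[[1,-2,0,0,0],[1,-2,0,0,0],[1,-1,0,0,0],[1,0,0,0,0]])

```text
time: 61.7
ee_pos: [0.4412, -0.0125, -0.0111]
eef_rot: [[0.998, 0.06, -0.0], [0.06, -0.998, 0.0], [-0.0, -0.0, -1.0]]
wrist_force: [-3.6, 0.6, -5.9]
opening: 0.091
```

Call:
servo_tool(steps=[[0.75,0,0,0,0],[0.75,0,0,0,0],[0.75,0,0,-10,0],[0.75,0,0,-30,0],[0.75,0,0,-40,0]])

```text
time: 62.2
ee_pos: [0.4409, -0.0125, 0.0701]
eef_rot: [[0.998, 0.06, -0.002], [0.06, -0.998, 0.0], [-0.002, -0.0, -1.0]]
wrist_force: [1.5, -0.4, 0.8]
opening: 0.25
```

Call:
servo_tool(steps=[[0.75,0,0,-40,0],[0.75,0,0,-40,0],[0.75,0,0,-20,0],[0.75,0,0,0,0],[0.75,0,0,0,0]])

```text
time: 62.7
ee_pos: [0.4415, -0.0126, 0.17]
eef_rot: [[0.998, 0.06, 0.002], [0.06, -0.998, -0.0], [0.002, 0.0, -1.0]]
wrist_force: [-0.1, -0.7, 0.2]
opening: 0.249
```

```bash
python3 look.py w36.png
```

```text
tcp [ 0.4407 -0.0126  0.1686] sd [0.0004 0.     0.0007] th 0.060 open 0.251 F [-0.1  0.2 -0.4] t 63.0
[0.4984 0.0127] a 0.060 th -1.510 L 60.9 W 18.1 [316. 149.]
[ 0.502  -0.0357] a 0.061 th -1.510 L 60.5 W 18.1 [314. 197.]
[0.4958 0.0591] a 0.060 th -1.511 L 60.7 W 18.5 [319.  99.]
[ 0.5038 -0.0802] a 0.061 th -1.510 L 60.9 W 18.3 [311. 238.]
[0.493  0.1055] a 0.060 th -1.511 L 61.2 W 18.2 [322.  44.]
[ 0.527  -0.1248] a 0.061 th -1.510 L 19.3 W 18.2 [328. 278.]
[ 0.723  -0.1718] a -1.499 th -3.070 L 48.3 W 28.3 [497. 324.]
```

View pics/w36.png

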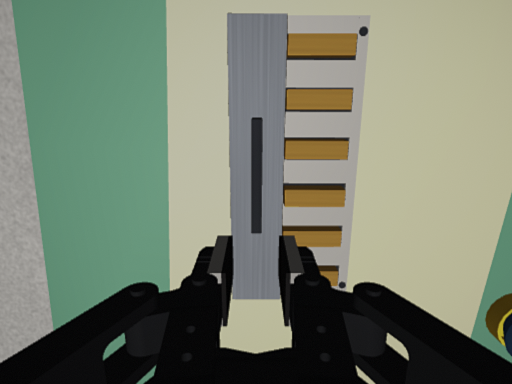

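Call:
servo_tool(steps=[[0.75,0,40,-10,0],[0.75,0,40,-10,0],[0.75,0,30,-10,0],[0.75,0,0,0,0],[0.75,0,0,0,0]])

```text
time: 63.5
ee_pos: [0.4475, -0.1225, 0.1986]
eef_rot: [[0.998, 0.058, -0.001], [0.058, -0.998, 0.001], [-0.001, -0.001, -1.0]]
wrist_force: [-0.2, -0.3, 0.0]
opening: 0.252
```

```bash
python3 look.py w37.png; python3 - <<'E'
from bar import *
f=grab('wrist')
g=cv2.cvtColor(f['img'],cv2.COLOR_RGB2HSV)
b,m=barmask(f,(215,5,300,260)); print(b.round(1)); w=np.array([px2w(f,u,v,.012)[:2] for u,v in b]);print(w.round(4),w.mean(0)); cv2.imwrite('pics/m37.png',m[::3,::3])
E
```

```text
tcp [ 0.4474 -0.1217  0.1986] sd [0.0001 0.0004 0.0001] th 0.060 open 0.250 F [-0.2  0.3  0. ] t 63.8
[ 0.5064 -0.1248] a 0.062 th -1.509 L 60.8 W 18.4 [309. 172.]
[ 0.5041 -0.0788] a 0.062 th -1.509 L 60.2 W 18.2 [311. 128.]
[ 0.5017 -0.0346] a 0.053 th -1.518 L 60.7 W 18.2 [314.  83.]
[0.4985 0.013 ] a 0.062 th -1.509 L 61.0 W 18.2 [316.  31.]
[ 0.7256 -0.1736] a -1.432 th -3.003 L 51.5 W 26.1 [498. 225.]
[[228.9   4.6]
 [283.4   4.6]
 [283.4 197.4]
 [228.9 197.4]]
[[ 0.4138  0.0319]
 [ 0.4659  0.0351]
 [ 0.4823 -0.157 ]
 [ 0.4214 -0.1608]] [ 0.44584445 -0.06271551]
```

View pics/w37.png

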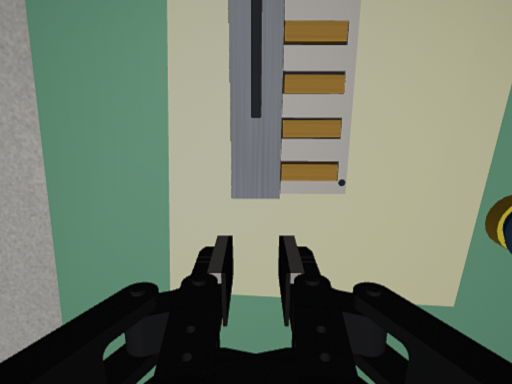

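Call:
servo_tool(steps=[[0.5,0,45,-15,0],[0.5,0,45,-15,0],[0.5,0,45,-15,0],[0.5,0,45,-10,0],[0.5,0,0,0,0]])

```text
time: 64.35
ee_pos: [0.4596, -0.3069, 0.255]
eef_rot: [[0.998, 0.056, 0.002], [0.056, -0.998, -0.004], [0.002, 0.004, -1.0]]
wrist_force: [0.8, -0.6, -0.6]
opening: 0.5
```

```bash
python3 - <<'E'
from plan import *
from det import brass
f=grab('top','top2.png'); s=grab('scene','scene2.png')
C=np.array([0.5061,-0.0099]);ya=.06;R=np.array([[np.cos(ya),-np.sin(ya)],[np.sin(ya),np.cos(ya)]])
for c,a,l,w,p in sorted(brass(f,z=.023),key=lambda t:t[4][0]): print(np.round(c,4),'pallet',np.round(R.T@(c-C),4),'a %.3f L %.1f W %.1f'%(a,l*1e3,w*1e3),np.round(p))
im=cv2.resize(f['img'][130:270,60:300],None,fx=3,fy=3,interpolation=cv2.INTER_CUBIC);cv2.imwrite('pics/top2z.png',im[:,:,::-1]); print(arm.observe()['time'])
E
```

```text
[0.5051 0.3833] pallet [0.0226 0.3926] a 0.030 L 71.7 W 18.9 [ 91. 218.]
[0.5987 0.3804] pallet [0.1159 0.3841] a 0.030 L 44.8 W 19.1 [ 93. 187.]
[0.7605 0.1426] pallet [0.2631 0.137 ] a -0.186 L 28.7 W 28.2 [175. 132.]
[0.4925 0.1039] pallet [-0.0068  0.1144] a 0.055 L 58.2 W 17.1 [187. 221.]
[0.4954 0.0582] pallet [-0.0066  0.0686] a 0.073 L 58.2 W 16.8 [203. 220.]
[0.4977 0.0122] pallet [-0.0071  0.0226] a 0.058 L 57.7 W 16.8 [219. 219.]
[ 0.5008 -0.0345] pallet [-0.0067 -0.0243] a 0.067 L 58.4 W 16.4 [235. 217.]
[ 0.5031 -0.0788] pallet [-0.0071 -0.0686] a 0.062 L 58.3 W 16.6 [250. 216.]
[ 0.5058 -0.1245] pallet [-0.0071 -0.1144] a 0.059 L 58.2 W 16.6 [265. 215.]
64.45
```

View pics/top2z.png

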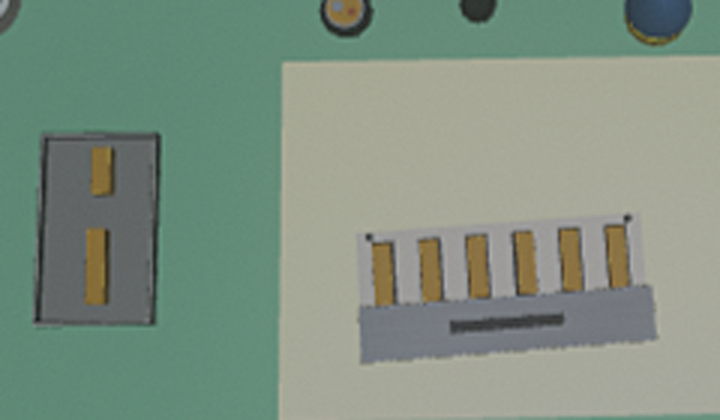

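View pics/scene2.png

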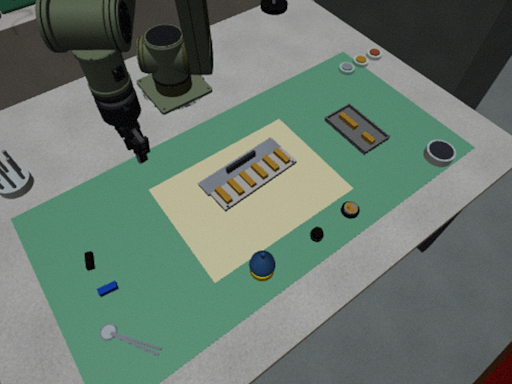

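```bash
python3 - <<'E'
from bar import *
f=grab('top')
C=np.array([0.5061,-0.0099]);ya=.06;R=np.array([[np.cos(ya),-np.sin(ya)],[np.sin(ya),np.cos(ya)]])
b,m=barmask(f,(175,222,285,255)); w=np.array([px2w(f,u,v,.012)[:2] for u,v in b]); print(b.round(1),((w-C)@R).round(4),((w-C)@R).mean(0))
b=rail(f,(200,225,260,245)); w=np.array([px2w(f,u,v,.036)[:2] for u,v in b]); print(((w-C)@R).round(4),((w-C)@R).mean(0))
s=grab('scene')
x0,y0=185,130
cv2.imwrite('pics/scene2z.png',cv2.resize(s['img'][y0:y0+90,x0:x0+120],None,fx=6,fy=6,interpolation=cv2.INTER_CUBIC)[:,:,::-1])
E
```

```text
[[178.6 229. ]
 [276.5 221.1]
 [278.3 242.5]
 [180.3 250.4]] [[-0.0277  0.1428]
 [-0.0273 -0.1471]
 [-0.0905 -0.1465]
 [-0.0905  0.1413]] [-0.05900907 -0.00238794]
[[-0.0624 -0.0515]
 [-0.0625 -0.0529]
 [-0.0632 -0.0529]
 [-0.0631 -0.0514]] [-0.06276872 -0.05219125]
```

View pics/scene2z.png

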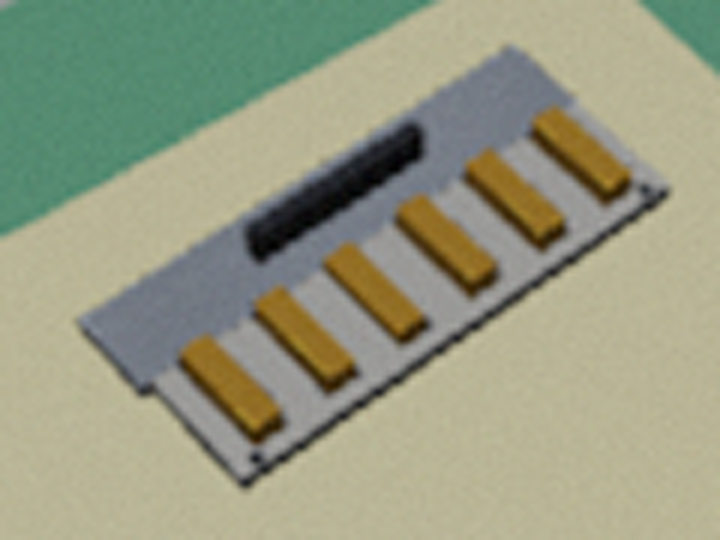

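```bash
python3 - <<'E'
from workcell import arm
print(arm.finish_job())
E
```

```text
the job is handed in; nothing more can be done
None
```

I filled all five empty slots with 60 mm spares; one slot already held a seated blank, which stayed in. The one short and one long blank found on the bench are in the offcut tray. The straightedge is laid flush along the pallet's front edge. The job was handed in at about 64.5 s; it gave no verdict.

**What the last checks showed**
- **Blanks in the slots:** all six centres are about 1.5 to 2 mm in front of mid-slot along the slot and about 1 mm or less off across it. The limit is 4.5 mm.
- **Straightedge:** no gap is visible in the wrist, top or scene pictures. Its far edge measures 90.5 mm in front of the pallet centre, as it should when flush. It is centred within 1 to 3 mm and looks parallel.
- **Tray and bystanders:** both wrong-length blanks lie fully inside the tray. The blower, loupe and watch look unmoved, and the arm is well clear of everything.

**Checks that failed or disagreed**
- **First grasps:** the first two tries closed above the blank. The fingertips end about 28 mm short of the reported tool point, so I found the bench by touch and grasped lower after that.
- **Straightedge contact:** the tool reading at contact was about 1.6 mm short of the expected flush position. The pictures show it touching all along, so I took this as a calibration offset.
- **Straightedge mask:** the top-view outline of the whole bar also took in part of the pallet, giving a centre about 4.5 mm off. I used only its far edge and ends. The rail measurement from that view failed, so I ignored it.

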